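# Find the loose canister lid and mark it

## Robot

A 6-joint arm with a two-finger parallel gripper is mounted at the origin on a cart in front of the work surface, level with it; the furniture and walls round the work are solid. World frame = base frame: x ahead of the robot, y to its left, z up, the work surface at z = 0. Lengths are in mm, angles in degrees, forces in N, time in s.
With the tool pointing down it reaches from about 350 to 850 mm from the base axis. Payload 8.1 kg.
Tool frame: the origin (TCP) lies at the very end of the fingers, on their centre line; the grasp point (between the pads) lies grip_depth behind it (grip_depth is the distance from the TCP to the grasp point, in mm); z points along the fingers, y is the direction in which the jaws open and shut (so a half turn about z gives the same grasp; the last joint's range is limited). The gripper opens to 85 mm and grips with 20 to 120 N. Pads are 22 mm wide; open, the fingers measure 114 mm over their backs; the gripper's body (76 mm by 85 mm) begins 54 mm behind the grasp point. The pads swing forward as they close: fully open they stand 13 mm farther back than shut.
Start: joints at [71.482, 7.471, 85.268, -0, 87.261, -4.893], TCP at [141.317, 583.125, 231.292] pointing down, gripper open.
Joint ranges: [-169.43, 169.43], [-51.17, 129.36], [1.28, 143.12], [-76.62, 256.62], [0, 156.53], [-152.29, 152.29]. Speed limits (degrees/s): [136.94, 136.94, 159.86, 180, 180, 180].

## Interface

Orientations are given as [roll, pitch, yaw] about the fixed x, y, z axes, in that order (R = Rz(yaw) Ry(pitch) Rx(roll)).
In Python, from bench import * gives the robot as it stands.
- The arm moves only by the tool step_arm, never from a script. Its argument "plan" is a list of rows, each an object of numbers: "grip": the finger opening in cm, from 0 to 8.54; "tx", "ty", "tz": the shift along the tool's x, y, z in cm; "ax", "ay", "az": the turn, a rotation vector about the tool's x, y, z in degrees. In form: [{"grip": .., "tx": .., "ty": .., "tz": .., "ax": .., "ay": .., "az": ..}, ...]. A call has 1 to 8 rows; each row shifts and turns the commanded pose from where the row before left it, along the tool's axes as they then stand; what a row does not reach is not made up. A row lasts 1/12 s, in which the tool goes at most 41.7 mm and 7.16 degrees, less where a joint would pass 70% of its speed; a pose out of reach is approached as far as the arm can. A call with a gripper value outside its range is refused whole. The fingers move at their own pace and stop on an object; "newtons" is the grip in N (left out, the last holds). Time passes only in rows, so rows that do not move let the fingers close. It gives the time, the measured TCP pose, the force and the opening at its end, in the units of the state.
- sense(): the state, without advancing time (a new reading comes with each control period).
- snapshot(name): name is "side" or "top"; returns the picture (420x560x3 uint8, red, green, blue); there is no depth.
- camera_model(name): a dict with "intrinsics" (3x3 intrinsics, pixels), "dist_coeffs" ([k1, k2, p1, p2, k3] as OpenCV has them; the pictures are not rectified), "pose" (4x4, takes a point from camera to world coordinates). Camera axes: x right, y down, z forward; pixel columns grow to the right and rows downward; lengths in mm; the calibration is good to about 2 mm. A picture is of the moment at which its call begins. camera_model takes no time and is no camera call.
- hand_in(): hands the job in, once; it reports no verdict.
The state is a dict: "time": time; "joint_pos": joint angles; "qd": joint speeds; "joint_efforts": joint torques, N m; "tool_pos": TCP position; "tcp_rot": TCP orientation; "ft_force": force on the tool from outside, world axes, zero at the start; "wrist_torque": the same for the moment, N m; "finger_gap": finger opening in mm.
Only numpy, scipy, OpenCV 4.12 (cv2) and the standard library are available. Lean on these libraries where they do the work, as an engineer would, in place of code of your own. Each camera call takes 0.05 s, during which the arm holds its last target.

## Task

Try the three canister lids one after another from left to right as the robot sees them: push sideways on the lid's upright tab in the undoing direction (anticlockwise from above), bring the push to about 10 newtons, hold it there for half a second and let go; one lid will not hold it but breaks away early, and that one should be turned on until its tab has moved about 2 cm. Never push on a canister or its lid with more than 15 newtons. Then slip the red sleeve from the lunch tin gently over the knob of the loose lid so that it stands flat on the lid, let go, and do not disturb the tin, jar and bottle standing round about.

Things in the scene. Friction and masses are not known exactly. Their poses are not given: they have to be found in the camera images.
- canister_a: one of three outwardly identical storage canisters: green-checked ceramic cup, 65 mm across, fixed to the worktop by a black rubber foot; which letter stands left, middle or right changes. Origin: centre of its underside, z up, x towards where the lid's lever points at the start. Its round silver lid, 72 mm across, turns on the canister's vertical axis (undoing: anticlockwise from above)
- knob_a (a point): centre of the top of the black knob, 12 mm across, in the middle of lid a, on its axis, 114 mm above the worktop and 26 mm above the lid's flat top (which is 88 mm above the worktop). From the lid's rim a level black lever reaches 66 mm out from the axis, 74 to 84 mm above the worktop, and ends in the upright tab
- tab_a (a point): middle of the top edge of the upright tab of lid a, 59 mm off the axis, 114 mm high; moves with the lid. Tab: 14 mm along the lever, 10 mm thick across it, 26 mm above the lid top. Undo: push it square to the lever, anticlockwise. A tight lid gives springily, 0.8 to 4.5 N per mm at the tab, and comes back; the loose one sticks up to about 3 N, then turns and stays (stop at 1 rad)
- canister_b: one of three outwardly identical storage canisters: green-checked ceramic cup, 65 mm across, fixed to the worktop by a black rubber foot; which letter stands left, middle or right changes. Origin: centre of its underside, z up, x towards where the lid's lever points at the start. Its round silver lid, 72 mm across, turns on the canister's vertical axis (undoing: anticlockwise from above)
- knob_b (a point): centre of the top of the black knob, 12 mm across, in the middle of lid b, on its axis, 114 mm above the worktop and 26 mm above the lid's flat top (which is 88 mm above the worktop). From the lid's rim a level black lever reaches 66 mm out from the axis, 74 to 84 mm above the worktop, and ends in the upright tab
- tab_b (a point): middle of the top edge of the upright tab of lid b, 59 mm off the axis, 114 mm high; moves with the lid. Tab: 14 mm along the lever, 10 mm thick across it, 26 mm above the lid top. Undo: push it square to the lever, anticlockwise. A tight lid gives springily, 0.8 to 4.5 N per mm at the tab, and comes back; the loose one sticks up to about 3 N, then turns and stays (stop at 1 rad)
- canister_c: one of three outwardly identical storage canisters: green-checked ceramic cup, 65 mm across, fixed to the worktop by a black rubber foot; which letter stands left, middle or right changes. Origin: centre of its underside, z up, x towards where the lid's lever points at the start. Its round silver lid, 72 mm across, turns on the canister's vertical axis (undoing: anticlockwise from above)
- knob_c (a point): centre of the top of the black knob, 12 mm across, in the middle of lid c, on its axis, 114 mm above the worktop and 26 mm above the lid's flat top (which is 88 mm above the worktop). From the lid's rim a level black lever reaches 66 mm out from the axis, 74 to 84 mm above the worktop, and ends in the upright tab
- tab_c (a point): middle of the top edge of the upright tab of lid c, 59 mm off the axis, 114 mm high; moves with the lid. Tab: 14 mm along the lever, 10 mm thick across it, 26 mm above the lid top. Undo: push it square to the lever, anticlockwise. A tight lid gives springily, 0.8 to 4.5 N per mm at the tab, and comes back; the loose one sticks up to about 3 N, then turns and stays (stop at 1 rad)
- marker: red plastic ring sleeve, upright, 44 mm outside, 28 mm bore right through, 42 mm tall, 40 g, standing on the lunch tin; origin at the centre of its underside, z along the bore. Once slipped over a lid's knob it stands on the flat lid top
- lunch_tin: closed aluminium lunch tin, fixed, 152 mm (its x) by 107 mm by 48 mm tall; origin at the centre of its underside
- fish_tin: bystander: low round food tin, 86 mm across, 40 mm tall, loose; origin at the centre of its underside
- spice_jar: bystander: small glass jar with brown lid, 48 mm across, 70 mm tall, loose; origin at the centre of its underside
- sauce_bottle: bystander: soft sauce bottle with green nozzle, 66 mm across, 160 mm tall, loose; origin at the centre of its underside

How it is judged:
By the outcome, as a careful person would: the job done as asked, in the order asked, and still so for the second after the job is handed in, with the robot touching nothing.
It also fails if it takes over 72 s, if anything falls off the work surface, if the arm or the gripper's body presses on something with over 40 N, if the wrist force passes 120 N, or if a joint passes its speed limit or range.

## Working session

There is one attempt and no reset: what is moved stays moved. The work goes in short steps, Python scripts to look and compute and a tool call to move; the robot and the scene stay as the last step left them, time stands still between calls to the robot, and variables do not carry over. Pictures are saved under pics/ and viewed, and the job is handed in when it is done.

Besides the shell and the picture viewer there is one more tool, called after "Call:" by a JSON object that holds its "name" and its "arguments". step_arm: Moves the arm, as the interface text tells. Its arguments: {"type":"object","properties":{"plan":{"type":"array","items":{"type":"object","properties":{"grip":{"type":"number"},"tx":{"type":"number"},"ty":{"type":"number"},"tz":{"type":"number"},"ax":{"type":"number"},"ay":{"type":"number"},"az":{"type":"number"}}}},"newtons":{"type":"number"}},"required":["plan"]}

```bash
mkdir -p pics; ls; python3 - <<'E'
from bench import *
import cv2,numpy as np
s=sense();print(s)
for n in("top","side"):
    im=snapshot(n);cv2.imwrite(f"pics/{n}0.png",im[:,:,::-1])
    c=camera_model(n);print(n,np.round(c["intrinsics"],1).tolist(),c["dist_coeffs"],np.round(c["pose"],3).tolist())
E
```

```text
pics
{'time': 0.0, 'joint_pos': array([ 7.14832471e+01,  7.51594061e+00,  8.53306033e+01,  3.65048344e-05,
        8.72624397e+01, -4.89346061e+00]), 'qd': array([ 0.05984039, -0.0567737 , -0.00550881,  0.01931083, -0.00012189,
       -0.07084401]), 'joint_efforts': array([-3.45995413e-04, -5.69398892e+01, -5.00556672e+01, -4.72929719e-05,
        1.45832403e-02,  3.19810431e-05]), 'tool_pos': array([141.12400055, 582.58466973, 230.22307877]), 'tcp_rot': array([-1.79891417e+02, -9.33297045e-03,  1.66376697e+02]), 'ft_force': array([0.3993993 , 0.14751873, 0.15609568]), 'wrist_torque': array([-0.02122615, -0.04570407, -0.03061255]), 'finger_gap': 85.3496499136535}
top [[418.9, 0.0, 281.1], [0.0, 418.9, 213.4], [0.0, 0.0, 1.0]] [-0.10638  0.       0.       0.       0.     ] [[0.021, -0.989, 0.145, 380.426], [-1.0, -0.02, 0.003, -213.303], [-0.0, -0.145, -0.989, 929.466], [0.0, 0.0, 0.0, 1.0]]
side [[448.6, 0.0, 288.4], [0.0, 448.6, 216.7], [0.0, 0.0, 1.0]] [-0.11204663  0.          0.          0.          0.        ] [[0.848, -0.351, 0.398, 92.493], [-0.531, -0.581, 0.617, -876.303], [0.014, -0.734, -0.679, 797.98], [0.0, 0.0, 0.0, 1.0]]
```

View pics/top0.png

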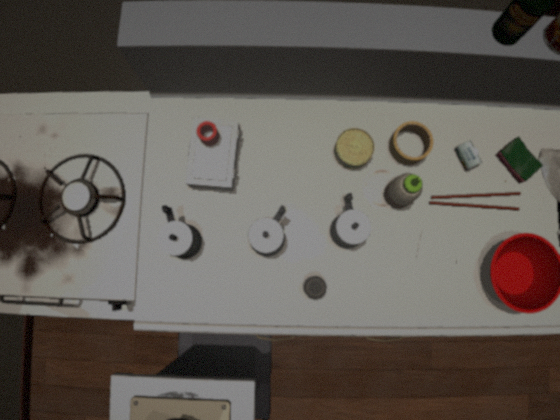

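View pics/side0.png

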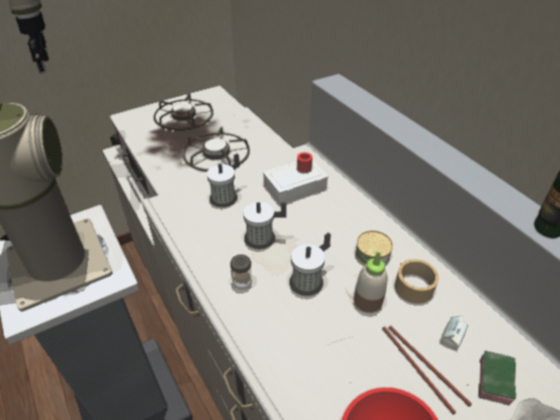

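```bash
cat > h.py <<'E'
import cv2,numpy as np
from bench import *
def ray(n,uv,z):
    c=camera_model(n);K=np.array(c["intrinsics"]);d=np.array(c["dist_coeffs"]);T=np.array(c["pose"])
    p=cv2.undistortPoints(np.array(uv,float).reshape(-1,1,2),K,d).reshape(-1,2)
    r=np.c_[p,np.ones(len(p))]@T[:3,:3].T;o=T[:3,3]
    return o+r*((z-o[2])/r[:,2])[:,None]
def proj(n,P):
    c=camera_model(n);T=np.linalg.inv(np.array(c["pose"]))
    return cv2.projectPoints(np.array(P,float).reshape(-1,1,3),cv2.Rodrigues(T[:3,:3])[0],T[:3,3],np.array(c["intrinsics"]),np.array(c["dist_coeffs"]))[0].reshape(-1,2)
def tri(u1,u2):
    A=[];b=[]
    for n,u in(("top",u1),("side",u2)):
        p0=ray(n,u,0)[0];p1=ray(n,u,200)[0];d=(p1-p0)/np.linalg.norm(p1-p0);M=np.eye(3)-np.outer(d,d);A.append(M);b.append(M@p0)
    A=np.vstack(A);b=np.hstack(b);x=np.linalg.lstsq(A,b,rcond=None)[0];return x,np.linalg.norm(A@x-b)
E
python3 - <<'E'
import cv2
t=cv2.imread("pics/top0.png");s=cv2.imread("pics/side0.png")
cv2.imwrite("pics/tc.png",cv2.resize(t[190:270,150:390][:, :],None,fx=3.3,fy=3.3,interpolation=cv2.INTER_CUBIC))
cv2.imwrite("pics/tm.png",cv2.resize(t[110:200,180:260],None,fx=6,fy=6,interpolation=cv2.INTER_CUBIC))
cv2.imwrite("pics/sc.png",cv2.resize(s[140:300,195:345],None,fx=3.7,fy=3.7,interpolation=cv2.INTER_CUBIC))
E
```

```text
(no output)
```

View pics/tc.png

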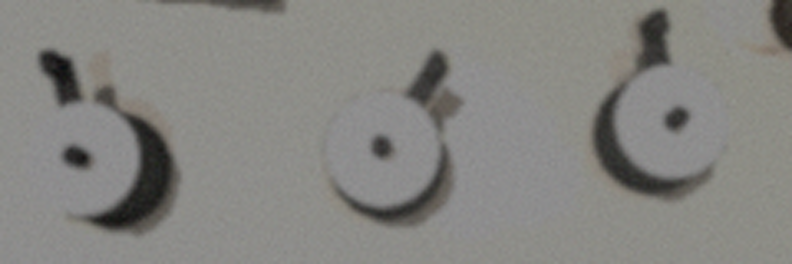

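View pics/tm.png

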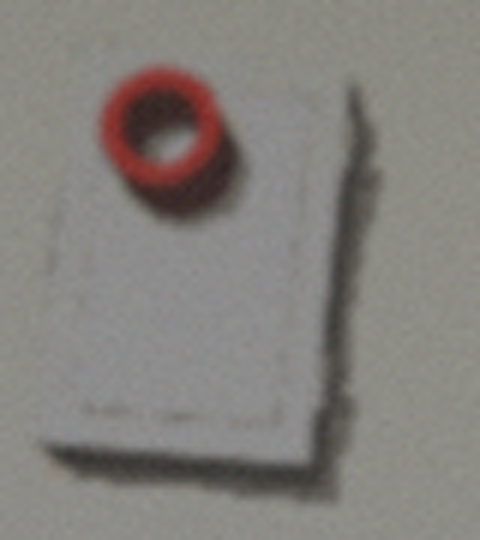

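View pics/sc.png

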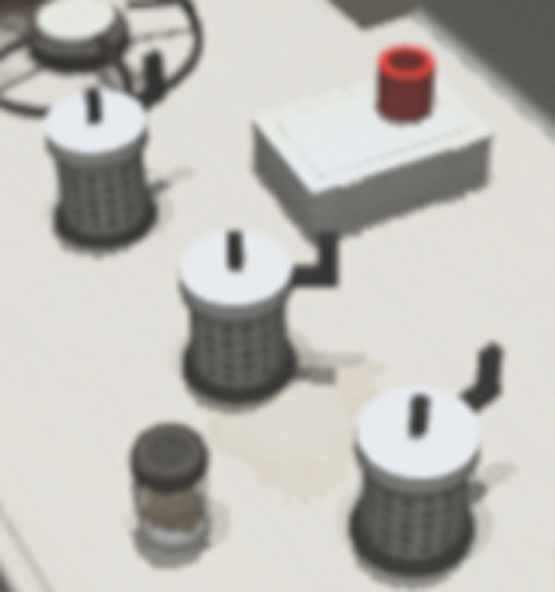

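```bash
python3 - <<'E'
from h import *
T=lambda u,v:[(u+.5)/3.3-.5+150,(v+.5)/3.3-.5+190]
S=lambda u,v:[(u+.5)/3.7-.5+195,(v+.5)/3.7-.5+140]
lid=[T(84,158),T(383.5,150),T(667,121)]
kt=[T(71,154),T(381,144),T(679,115)];ks=[S(92,93),S(235,236),S(421,400)]
tt=[T(48,59),T(438,57),T(655,19)];ts=[S(153,58),S(328,238),S(489,350)]
for i in range(3):
    print("lid88",ray("top",lid[i],88)[0].round(1),"knob top/side@114",ray("top",kt[i],114)[0].round(1),ray("side",ks[i],114)[0].round(1),tri(kt[i],ks[i]))
    a=ray("top",tt[i],114)[0];b=ray("side",ts[i],114)[0]
    print(" tab",a.round(1),b.round(1),tri(tt[i],ts[i]))
M=lambda u,v:[(u+.5)/6-.5+180,(v+.5)/6-.5+110]
t=ray("top",M(161,127),90)[0];s=ray("side",S(406,66),90)[0]
print("marker top",t.round(1),s.round(1))
print("tin",ray("top",[M(45,445),M(310,465),M(350,85),M(95,65)],48).round(1))
print("fish",ray("top",[[354,147]],40).round(1),"bottle nozzle",ray("top",[[413,182]],160).round(1))
E
```

```text
lid88 [449.9   3.1  88. ] knob top/side@114 [449.9   4.4 114. ] [446.2   4.4 114. ] (array([448.45360401,   5.42466391, 112.65955443]), np.float64(2.460771377243614))
 tab [507.   21.8 114. ] [501.7  20.1 114. ] (array([505.52890953,  23.48893959, 110.83229339]), np.float64(2.940200807109316))
lid88 [ 458.9 -181.    88. ] knob top/side@114 [ 460.  -180.4  114. ] [ 457.4 -179.3  114. ] (array([ 458.70538914, -179.87714422,  114.14255517]), np.float64(2.005860140449464))
 tab [ 512.9 -213.1  114. ] [ 506.3 -211.   114. ] (array([ 509.80254326, -211.7563157 ,  113.80192044]), np.float64(4.800365626253906))
lid88 [ 480.2 -354.6   88. ] knob top/side@114 [ 480.9 -357.5  114. ] [ 478.4 -356.9  114. ] (array([ 479.84113169, -356.98032938,  113.64986228]), np.float64(1.713400965556927))
 tab [ 538.8 -343.3  114. ] [ 534.8 -344.3  114. ] (array([ 537.83584867, -342.91483127,  111.70433371]), np.float64(2.162726662731897))
marker top [675.8 -50.2  90. ] [670.7 -53.4  90. ]
tin [[ 570.2   -6.1   48. ]
 [ 564.6 -102.3   48. ]
 [ 707.8 -111.2   48. ]
 [ 714.4  -16.1   48. ]]
fish [[ 662.5 -368.7   40. ]] bottle nozzle [[ 558.6 -460.2  160. ]]
```

```bash
cat >> h.py <<'E'
from scipy.spatial.transform import Rotation as Ro
def go(P,yaw=None):
    s=sense();R=Ro.from_euler('xyz',s["tcp_rot"],degrees=True)
    d=R.inv().apply(np.array(P)-s["tool_pos"])/10
    print("t",round(s["time"],2),"pos",s["tool_pos"].round(1),"rot",s["tcp_rot"].round(1),"F",s["ft_force"].round(2),"gap",round(s["finger_gap"],1))
    print("shift cm",d.round(2))
    if yaw is not None: print("turn",(R.inv()*Ro.from_euler('xyz',[180,0,yaw],degrees=True)).as_rotvec(degrees=True).round(2))
E
```

Call:
{"name": "step_arm", "arguments": {"plan": [{"grip": 0,"az": 7.1},{"grip": 0,"az": 7.1},{"grip": 0,"az": 7.1},{"grip": 0,"az": 7.1},{"grip": 0,"az": 7.1},{"grip": 0,"az": 7.1},{"grip": 0,"az": 7.1},{"grip": 0,"az": 7.1}], "newtons": 60}}

```text
invalid input
```

```bash
python3 -c "
from h import *
go([514,-8.3,160],107)"
```

```text
t 0.1 pos [141.2 582.7 230.3] rot [-179.9   -0.   166.4] F [ 0.41 -0.58 -0.5 ] gap 85.3
shift cm [-50.16 -48.64   7.11]
turn [-9.000e-02  4.000e-02  5.938e+01]
```

Call:
{"name": "step_arm", "arguments": {"plan": [{"grip": 0,"tx": 0,"ty": 0,"tz": 0,"ax": 0,"ay": 0,"az": 7.1},{"grip": 0,"tx": 0,"ty": 0,"tz": 0,"ax": 0,"ay": 0,"az": 7.1},{"grip": 0,"tx": 0,"ty": 0,"tz": 0,"ax": 0,"ay": 0,"az": 7.1},{"grip": 0,"tx": 0,"ty": 0,"tz": 0,"ax": 0,"ay": 0,"az": 7.1},{"grip": 0,"tx": 0,"ty": 0,"tz": 0,"ax": 0,"ay": 0,"az": 7.1},{"grip": 0,"tx": 0,"ty": 0,"tz": 0,"ax": 0,"ay": 0,"az": 7.1},{"grip": 0,"tx": 0,"ty": 0,"tz": 0,"ax": 0,"ay": 0,"az": 7.1},{"grip": 0,"tx": 0,"ty": 0,"tz": 0,"ax": 0,"ay": 0,"az": 7.1}], "newtons": 60}}

```text
time: 0.77
tool_pos: [141.2, 582.8, 230.6]
tcp_rot: [-180.0, 0.1, 109.2]
ft_force: [-0.5, -0.8, -0.2]
finger_gap: -0.2
```

```bash
python3 -c "
from h import *
go([514,-8.3,160],107)"
```

```text
t 0.77 pos [141.2 582.8 230.6] rot [-1.800e+02  1.000e-01  1.092e+02] F [-0.45 -0.8  -0.2 ] gap -0.2
shift cm [-68.08  15.74   7.11]
turn [-0.04  0.05  2.22]
```

Call:
{"name": "step_arm", "arguments": {"plan": [{"grip": 0,"tx": -3.8,"ty": 0.87,"tz": 0,"ax": 0,"ay": 0,"az": 0},{"grip": 0,"tx": -3.8,"ty": 0.87,"tz": 0,"ax": 0,"ay": 0,"az": 0},{"grip": 0,"tx": -3.8,"ty": 0.87,"tz": 0,"ax": 0,"ay": 0,"az": 0},{"grip": 0,"tx": -3.8,"ty": 0.87,"tz": 0,"ax": 0,"ay": 0,"az": 0},{"grip": 0,"tx": -3.8,"ty": 0.87,"tz": 0,"ax": 0,"ay": 0,"az": 0},{"grip": 0,"tx": -3.8,"ty": 0.87,"tz": 0,"ax": 0,"ay": 0,"az": 0},{"grip": 0,"tx": -3.8,"ty": 0.87,"tz": 0,"ax": 0,"ay": 0,"az": 0},{"grip": 0,"tx": -3.8,"ty": 0.87,"tz": 0,"ax": 0,"ay": 0,"az": 0}]}}

```text
time: 1.43
tool_pos: [309.1, 318.2, 231.0]
tcp_rot: [-180.0, 0.0, 109.6]
ft_force: [1.5, 0.5, 0.3]
finger_gap: 0.1
```

Call:
{"name": "step_arm", "arguments": {"plan": [{"grip": 0,"tx": -3.8,"ty": 0.87,"tz": 0,"ax": 0,"ay": 0,"az": 0},{"grip": 0,"tx": -3.8,"ty": 0.87,"tz": 0,"ax": 0,"ay": 0,"az": 0},{"grip": 0,"tx": -3.8,"ty": 0.87,"tz": 0,"ax": 0,"ay": 0,"az": 0},{"grip": 0,"tx": -3.8,"ty": 0.87,"tz": 0,"ax": 0,"ay": 0,"az": 0},{"grip": 0,"tx": -3.8,"ty": 0.87,"tz": 0,"ax": 0,"ay": 0,"az": 0},{"grip": 0,"tx": -3.8,"ty": 0.87,"tz": 0,"ax": 0,"ay": 0,"az": 0},{"grip": 0,"tx": -3.8,"ty": 0.87,"tz": 0,"ax": 0,"ay": 0,"az": 0},{"grip": 0,"tx": -3.8,"ty": 0.87,"tz": 0,"ax": 0,"ay": 0,"az": 0}]}}

```text
time: 2.1
tool_pos: [476.6, 54.9, 231.0]
tcp_rot: [-180.0, -0.0, 109.6]
ft_force: [0.8, 1.6, -0.0]
finger_gap: -0.2
```

```bash
python3 -c "
from h import *
go([514,-8.3,130],107)"
```

```text
t 2.1 pos [476.6  54.9 231. ] rot [-180.    -0.   109.6] F [ 0.79  1.64 -0.02] gap -0.2
shift cm [-7.21  1.41 10.1 ]
turn [-0.01 -0.01  2.56]
```

Call:
{"name": "step_arm", "arguments": {"plan": [{"grip": 0,"tx": -2.4,"ty": 0.47,"tz": 0,"ax": 0,"ay": 0,"az": 0},{"grip": 0,"tx": -2.4,"ty": 0.47,"tz": 0,"ax": 0,"ay": 0,"az": 0},{"grip": 0,"tx": -2.4,"ty": 0.47,"tz": 2.5,"ax": 0,"ay": 0,"az": 0},{"grip": 0,"tx": 0,"ty": 0,"tz": 2.5,"ax": 0,"ay": 0,"az": 2.5},{"grip": 0,"tx": 0,"ty": 0,"tz": 2.5,"ax": 0,"ay": 0,"az": 0},{"grip": 0,"tx": 0,"ty": 0,"tz": 2.5,"ax": 0,"ay": 0,"az": 0},{"grip": 0,"tx": 0,"ty": 0,"tz": 0,"ax": 0,"ay": 0,"az": 0}]}}

```text
time: 2.68
tool_pos: [509.5, -6.1, 125.1]
tcp_rot: [-179.5, -0.2, 107.0]
ft_force: [-0.5, 0.0, -1.5]
finger_gap: 0.0
```

```bash
python3 -c "
from h import *
go([514,-8.3,95],107)
import cv2
t=snapshot('top');s=snapshot('side')
a=cv2.resize(t[190:270,150:290],None,fx=5,fy=5);b=cv2.resize(s[100:240,170:340],None,fx=4,fy=4)
cv2.imwrite('pics/a1.png',a[:,:,::-1]);cv2.imwrite('pics/b1.png',b[:,:,::-1])"
```

```text
t 2.68 pos [509.5  -6.1 125.1] rot [-179.5   -0.2  107. ] F [-0.53  0.02 -1.47] gap 0.0
shift cm [-0.36  0.39  3.01]
turn [-0.52 -0.23  0.04]
```

View pics/a1.png

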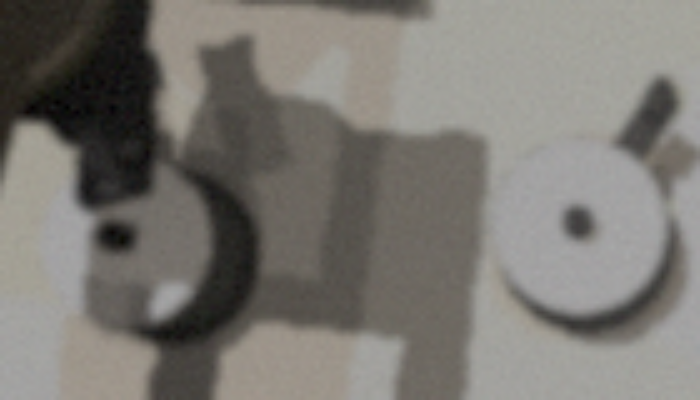

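View pics/b1.png

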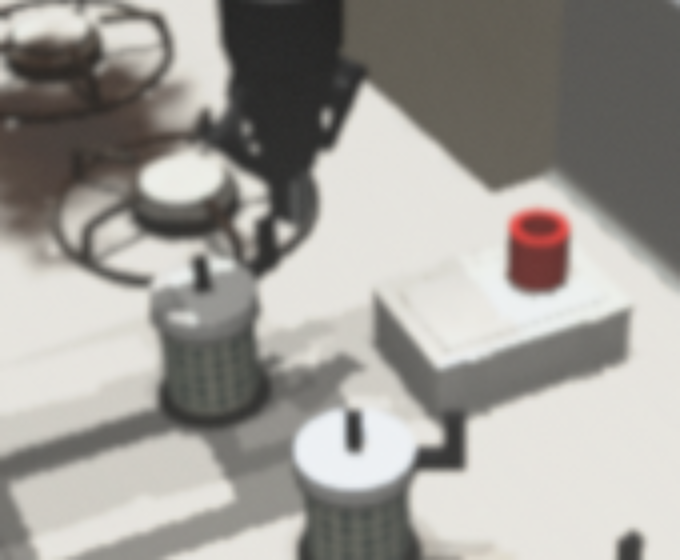

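Call:
{"name": "step_arm", "arguments": {"plan": [{"grip": 0,"tx": -0.2,"ty": 0.3,"tz": 0,"ax": 0,"ay": 0,"az": 0},{"grip": 0,"tx": 0,"ty": 0,"tz": 1,"ax": 0,"ay": 0,"az": 0},{"grip": 0,"tx": 0,"ty": 0,"tz": 1,"ax": 0,"ay": 0,"az": 0},{"grip": 0,"tx": 0,"ty": 0,"tz": 1,"ax": 0,"ay": 0,"az": 0},{"grip": 0,"tx": 0,"ty": 0,"tz": 0,"ax": 0,"ay": 0,"az": 0},{"grip": 0,"tx": 0,"ty": 0,"tz": 0,"ax": 0,"ay": 0,"az": 0}]}}

```text
time: 3.28
tool_pos: [516.1, -7.1, 100.1]
tcp_rot: [-179.9, -0.1, 107.1]
ft_force: [0.9, 0.2, 0.0]
finger_gap: 0.2
```

```bash
cat >> h.py <<'E'
def fx():
    s=sense();R=Ro.from_euler('xyz',s["tcp_rot"],degrees=True)
    print("F tool",R.inv().apply(s["ft_force"]).round(2),"t",round(s["time"],2),"pos tool",R.inv().apply(s["tool_pos"]).round(2))
E
python3 -c "
from h import *
go([514,-8.3,95],107);fx()"
```

```text
t 3.28 pos [516.1  -7.1 100.1] rot [-1.799e+02 -1.000e-01  1.071e+02] F [0.91 0.18 0.  ] gap 0.2
shift cm [-0.06 -0.23  0.51]
turn [-0.13 -0.05  0.08]
F tool [-0.09  0.92 -0.  ] t 3.28 pos tool [-158.24  491.   -101.33]
```

Call:
{"name": "step_arm", "arguments": {"plan": [{"grip": 0,"tx": 0.3,"ty": 0,"tz": 0.4,"ax": 0,"ay": 0,"az": 0},{"grip": 0,"tx": 0.3,"ty": -0.2,"tz": 0,"ax": 0,"ay": 0,"az": 0},{"grip": 0,"tx": 0.2,"ty": 0,"tz": 0,"ax": 0,"ay": 0,"az": 0},{"grip": 0,"tx": 0.1,"ty": 0,"tz": 0,"ax": 0,"ay": 0,"az": 0},{"grip": 0,"tx": 0,"ty": 0,"tz": 0,"ax": 0,"ay": 0,"az": 0}]}}

```text
time: 3.7
tool_pos: [512.6, 1.1, 97.6]
tcp_rot: [180.0, 0.0, 107.1]
ft_force: [-0.3, 0.1, -0.2]
finger_gap: 0.4
```

```bash
python3 -c "
from h import *
fx()"
```

```text
F tool [ 0.15 -0.24  0.2 ] t 3.7 pos tool [-149.67  490.32  -97.36]
```

Call:
{"name": "step_arm", "arguments": {"plan": [{"grip": 0,"tx": 0.1,"ty": 0,"tz": 0,"ax": 0,"ay": 0,"az": 0},{"grip": 0,"tx": 0.1,"ty": 0,"tz": 0,"ax": 0,"ay": 0,"az": 0}]}}

```text
time: 3.87
tool_pos: [512.1, 2.7, 97.5]
tcp_rot: [180.0, 0.0, 107.1]
ft_force: [-0.2, -0.3, -1.5]
finger_gap: -0.2
```

```bash
python3 -c "
from h import *
fx()"
```

```text
F tool [-0.19 -0.32  1.52] t 3.87 pos tool [-147.78  490.34  -97.3 ]
```

Call:
{"name": "step_arm", "arguments": {"plan": [{"grip": 0,"tx": 0.1,"ty": 0,"tz": 0,"ax": 0,"ay": 0,"az": 0},{"grip": 0,"tx": 0.1,"ty": 0,"tz": 0,"ax": 0,"ay": 0,"az": 0}]}}

```text
time: 4.03
tool_pos: [511.3, 4.7, 97.3]
tcp_rot: [180.0, 0.0, 107.1]
ft_force: [0.2, -0.7, 0.3]
finger_gap: 0.1
```

Call:
{"name": "step_arm", "arguments": {"plan": [{"grip": 0,"tx": 0.1,"ty": 0,"tz": 0,"ax": 0,"ay": 0,"az": 0},{"grip": 0,"tx": 0.05,"ty": 0,"tz": 0,"ax": 0,"ay": 0,"az": 0}]}}

```text
time: 4.2
tool_pos: [510.8, 6.2, 97.3]
tcp_rot: [180.0, -0.0, 107.1]
ft_force: [0.5, -0.1, 0.4]
finger_gap: -0.1
```

Call:
{"name": "step_arm", "arguments": {"plan": [{"grip": 0,"tx": 0.1,"ty": 0,"tz": 0,"ax": 0,"ay": 0,"az": 0}]}}

```text
time: 4.28
tool_pos: [510.6, 7.0, 97.3]
tcp_rot: [-180.0, 0.0, 107.1]
ft_force: [1.0, 0.3, -0.1]
finger_gap: -0.1
```

Call:
{"name": "step_arm", "arguments": {"plan": [{"grip": 0,"tx": 0.05,"ty": 0,"tz": 0,"ax": 0,"ay": 0,"az": 0}]}}

```text
time: 4.37
tool_pos: [510.4, 7.5, 97.3]
tcp_rot: [-180.0, -0.0, 107.1]
ft_force: [-0.8, 0.6, 0.4]
finger_gap: 0.0
```

Call:
{"name": "step_arm", "arguments": {"plan": [{"grip": 0,"tx": 0.1,"ty": 0,"tz": 0,"ax": 0,"ay": 0,"az": 0}]}}

```text
time: 4.45
tool_pos: [510.1, 8.4, 97.3]
tcp_rot: [-180.0, 0.0, 107.1]
ft_force: [0.3, -2.8, 0.6]
finger_gap: -0.0
```

Call:
{"name": "step_arm", "arguments": {"plan": [{"grip": 0,"tx": 0.1,"ty": 0,"tz": 0,"ax": 0,"ay": 0,"az": 0}]}}

```text
time: 4.53
tool_pos: [510.0, 9.0, 97.4]
tcp_rot: [180.0, 0.1, 107.1]
ft_force: [1.3, -3.1, -1.4]
finger_gap: 0.1
```

Call:
{"name": "step_arm", "arguments": {"plan": [{"grip": 0,"tx": 0.07,"ty": 0,"tz": 0,"ax": 0,"ay": 0,"az": 0}]}}

```text
time: 4.62
tool_pos: [509.8, 9.7, 97.3]
tcp_rot: [180.0, 0.0, 107.1]
ft_force: [2.1, -2.4, -0.8]
finger_gap: -0.1
```

Call:
{"name": "step_arm", "arguments": {"plan": [{"grip": 0,"tx": 0.07,"ty": 0,"tz": 0,"ax": 0,"ay": 0,"az": 0}]}}

```text
time: 4.7
tool_pos: [509.6, 10.4, 97.3]
tcp_rot: [180.0, 0.0, 107.1]
ft_force: [2.0, -3.6, -0.2]
finger_gap: -0.0
```

Call:
{"name": "step_arm", "arguments": {"plan": [{"grip": 0,"tx": 0.07,"ty": 0,"tz": 0,"ax": 0,"ay": 0,"az": 0}]}}

```text
time: 4.78
tool_pos: [509.4, 11.2, 97.4]
tcp_rot: [180.0, 0.0, 107.1]
ft_force: [1.3, -3.2, -1.8]
finger_gap: -0.2
```

Call:
{"name": "step_arm", "arguments": {"plan": [{"grip": 0,"tx": 0.1,"ty": 0,"tz": 0,"ax": 0,"ay": 0,"az": 0}]}}

```text
time: 4.87
tool_pos: [509.1, 12.2, 97.4]
tcp_rot: [180.0, 0.0, 107.1]
ft_force: [2.5, -2.4, -1.5]
finger_gap: -0.3
```

Call:
{"name": "step_arm", "arguments": {"plan": [{"grip": 0,"tx": 0.1,"ty": 0,"tz": 0,"ax": 0,"ay": 0,"az": 0}]}}

```text
time: 4.95
tool_pos: [508.8, 13.3, 97.4]
tcp_rot: [180.0, 0.0, 107.1]
ft_force: [0.9, -3.2, -1.1]
finger_gap: -0.2
```

Call:
{"name": "step_arm", "arguments": {"plan": [{"grip": 0,"tx": 0.12,"ty": 0.03,"tz": 0,"ax": 0,"ay": 0,"az": -1.8},{"grip": 0,"tx": 0.14,"ty": 0.04,"tz": 0,"ax": 0,"ay": 0,"az": -1.8},{"grip": 0,"tx": 0.14,"ty": 0.04,"tz": 0,"ax": 0,"ay": 0,"az": -1.8}]}}

```text
time: 5.2
tool_pos: [508.4, 17.5, 97.3]
tcp_rot: [180.0, 0.0, 112.6]
ft_force: [1.5, -3.6, -0.5]
finger_gap: -0.3
```

```bash
python3 -c "
from h import *
fx()"
```

```text
F tool [-3.88  0.02  0.46] t 5.2 pos tool [-178.91  476.2   -97.27]
```

Call:
{"name": "step_arm", "arguments": {"plan": [{"grip": 0,"tx": 0.14,"ty": 0.03,"tz": 0,"ax": 0,"ay": 0,"az": -1.8},{"grip": 0,"tx": 0.14,"ty": 0.04,"tz": 0,"ax": 0,"ay": 0,"az": -1.8},{"grip": 0,"tx": 0.14,"ty": 0.04,"tz": 0,"ax": 0,"ay": 0,"az": -1.8}]}}

```text
time: 5.45
tool_pos: [507.6, 21.8, 97.3]
tcp_rot: [-180.0, 0.0, 118.0]
ft_force: [0.9, -3.3, 0.0]
finger_gap: 0.3
```

```bash
python3 -c "
from h import *
fx();go([0,0,0])
p=sense()['tool_pos'];c=np.array([448.5,4])
for q in (p[:2],np.array([510.3,7.9])): print(np.degrees(np.arctan2(*(q-c)[::-1])),np.linalg.norm(q-c))"
```

```text
F tool [-3.37 -0.75 -0.04] t 5.45 pos tool [-218.8   458.59  -97.32]
t 5.45 pos [507.6  21.8  97.3] rot [-180.    0.  118.] F [ 0.92 -3.33  0.04] gap 0.3
shift cm [ 21.88 -45.86   9.73]
16.756222540924835 61.76194600503617
3.6109646394495107 61.92293597690602
```

Call:
{"name": "step_arm", "arguments": {"plan": [{"grip": 0,"tx": 0.13,"ty": 0.03,"tz": 0,"ax": 0,"ay": 0,"az": -1.7},{"grip": 0,"tx": 0.13,"ty": 0.03,"tz": 0,"ax": 0,"ay": 0,"az": -1.7},{"grip": 0,"tx": 0.13,"ty": 0.04,"tz": 0,"ax": 0,"ay": 0,"az": -1.7},{"grip": 0,"tx": 0.13,"ty": 0.04,"tz": 0,"ax": 0,"ay": 0,"az": -1.7},{"grip": 0,"tx": 0.1,"ty": 0.03,"tz": 0,"ax": 0,"ay": 0,"az": -1.2},{"grip": 0,"tx": 0,"ty": 0,"tz": 0,"ax": 0,"ay": 0,"az": 0}]}}

```text
time: 5.95
tool_pos: [505.8, 28.2, 97.3]
tcp_rot: [180.0, -0.0, 125.9]
ft_force: [1.8, -1.9, -0.7]
finger_gap: 0.2
```

```bash
python3 -c "
from h import *
fx();go([0,0,0])
p=sense()['tool_pos'];c=np.array([448.5,4])
for q in (p[:2],): print(np.degrees(np.arctan2(*(q-c)[::-1])),np.linalg.norm(q-c))"
```

```text
F tool [-2.56  0.33  0.68] t 5.95 pos tool [-274.1   426.07  -97.32]
t 5.95 pos [505.8  28.2  97.3] rot [180.   -0.  125.9] F [ 1.77 -1.88 -0.68] gap 0.2
shift cm [ 27.41 -42.61   9.73]
22.86849307181641 62.23043558243555
```

Call:
{"name": "step_arm", "arguments": {"plan": [{"grip": 0,"tx": -0.3,"ty": 0,"tz": 0,"ax": 0,"ay": 0,"az": 0},{"grip": 0,"tx": -1,"ty": 0,"tz": 0,"ax": 0,"ay": 0,"az": 0},{"grip": 0,"tx": 0,"ty": 0,"tz": -2.5,"ax": 0,"ay": 0,"az": 0},{"grip": 0,"tx": 0,"ty": 0,"tz": -3,"ax": 0,"ay": 0,"az": 0},{"grip": 0,"tx": 0,"ty": 0,"tz": 0,"ax": 0,"ay": 0,"az": 7},{"grip": 0,"tx": 0,"ty": 0,"tz": 0,"ax": 0,"ay": 0,"az": 7},{"grip": 0,"tx": 0,"ty": 0,"tz": 0,"ax": 0,"ay": 0,"az": 7},{"grip": 0,"tx": 0,"ty": 0,"tz": 0,"ax": 0,"ay": 0,"az": 7}]}}

```text
time: 6.62
tool_pos: [513.9, 16.9, 152.5]
tcp_rot: [180.0, -0.0, 97.5]
ft_force: [-0.3, -0.5, 0.4]
finger_gap: 0.2
```

Call:
{"name": "step_arm", "arguments": {"plan": [{"grip": 0,"tx": 0,"ty": 0,"tz": 0,"ax": 0,"ay": 0,"az": 7},{"grip": 0,"tx": 0,"ty": 0,"tz": 0,"ax": 0,"ay": 0,"az": 7},{"grip": 0,"tx": 0,"ty": 0,"tz": 0,"ax": 0,"ay": 0,"az": 7},{"grip": 0,"tx": 0,"ty": 0,"tz": 0,"ax": 0,"ay": 0,"az": 7},{"grip": 0,"tx": 0,"ty": 0,"tz": 0,"ax": 0,"ay": 0,"az": 7},{"grip": 0,"tx": 0,"ty": 0,"tz": 0,"ax": 0,"ay": 0,"az": 5},{"grip": 0,"tx": 0,"ty": 0,"tz": 0,"ax": 0,"ay": 0,"az": 0}]}}

```text
time: 7.2
tool_pos: [513.7, 17.0, 152.2]
tcp_rot: [-180.0, -0.0, 57.6]
ft_force: [0.0, 0.1, -0.4]
finger_gap: 0.0
```

```bash
python3 -c "
from h import *
go([492.6,-237.3,150],58)"
```

```text
t 7.2 pos [513.7  17.  152.2] rot [-180.    -0.    57.6] F [ 0.02  0.06 -0.4 ] gap 0.0
shift cm [-22.6   11.84   0.22]
turn [-0.02 -0.   -0.41]
```

Call:
{"name": "step_arm", "arguments": {"plan": [{"grip": 0,"tx": -3.2,"ty": 1.7,"tz": 0,"ax": 0,"ay": 0,"az": 0},{"grip": 0,"tx": -3.2,"ty": 1.7,"tz": 0,"ax": 0,"ay": 0,"az": 0},{"grip": 0,"tx": -3.2,"ty": 1.7,"tz": 0,"ax": 0,"ay": 0,"az": 0},{"grip": 0,"tx": -3.2,"ty": 1.7,"tz": 0,"ax": 0,"ay": 0,"az": 0},{"grip": 0,"tx": -3.2,"ty": 1.7,"tz": 0,"ax": 0,"ay": 0,"az": 0},{"grip": 0,"tx": -3.2,"ty": 1.7,"tz": 0,"ax": 0,"ay": 0,"az": 0},{"grip": 0,"tx": -3.4,"ty": 1.6,"tz": 0,"ax": 0,"ay": 0,"az": 0},{"grip": 0,"tx": 0,"ty": 0,"tz": 2,"ax": 0,"ay": 0,"az": 0}]}}

```text
time: 7.87
tool_pos: [494.7, -244.9, 136.7]
tcp_rot: [179.5, 0.1, 57.8]
ft_force: [2.1, 0.5, -0.0]
finger_gap: 0.3
```

Call:
{"name": "step_arm", "arguments": {"plan": [{"grip": 0,"tx": 0,"ty": 0,"tz": 0,"ax": 0,"ay": 0,"az": 0},{"grip": 0,"tx": 0,"ty": 0,"tz": 0,"ax": 0,"ay": 0,"az": 0}]}}

```text
time: 8.03
tool_pos: [492.1, -236.6, 131.0]
tcp_rot: [-179.8, -0.0, 57.9]
ft_force: [-0.2, 0.4, -0.5]
finger_gap: 0.3
```

```bash
python3 -c "
from h import *
go([492.6,-237.3,97],58)
import cv2
t=snapshot('top');s=snapshot('side')
a=cv2.resize(t[180:270,150:290],None,fx=5,fy=5);b=cv2.resize(s[120:300,190:340],None,fx=3.3,fy=3.3)
cv2.imwrite('pics/a2.png',a[:,:,::-1]);cv2.imwrite('pics/b2.png',b[:,:,::-1])"
```

```text
t 8.03 pos [ 492.1 -236.6  131. ] rot [-179.8   -0.    57.9] F [-0.24  0.45 -0.48] gap 0.3
shift cm [-0.04  0.09  3.4 ]
turn [-0.2  -0.02 -0.09]
```

View pics/a2.png

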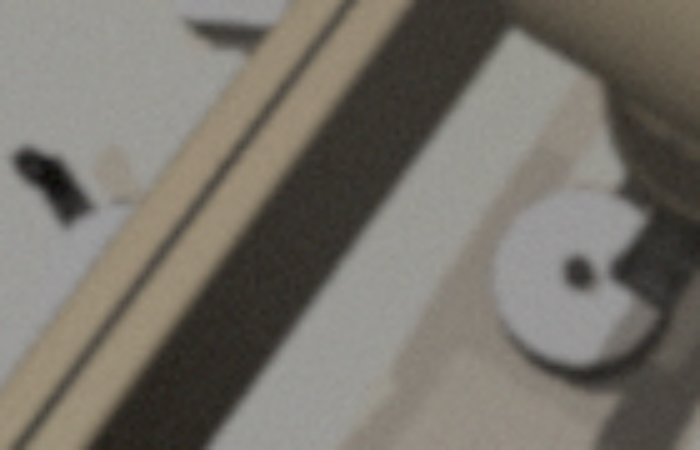

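View pics/b2.png

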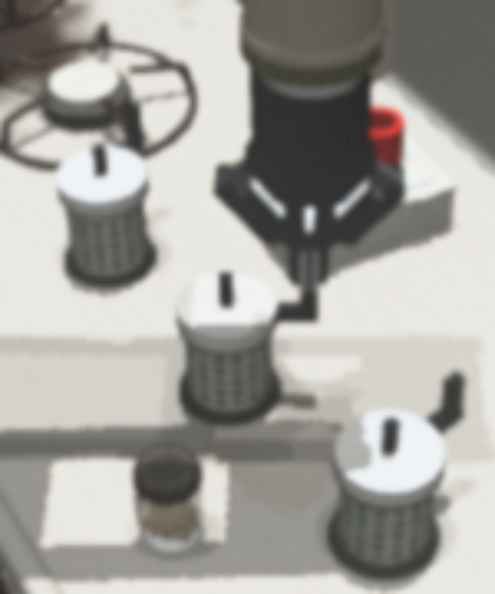

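```bash
python3 -c "
from h import *
P=[[492,-236.6,131],[492,-236.6,97],[509,-211,114],[509,-211,88],[459,-180,114]]
print((proj('side',P)-[190,120])*3.3)
print((proj('top',P)-[150,180])*5)"
```

```text
[[309.72146994 286.56093849]
 [309.37115251 323.18643227]
 [311.04680458 275.73997629]
 [310.76354702 303.16662297]
 [227.34982191 275.11594819]]
[[721.84597904 182.38603639]
 [719.18262566 194.06766433]
 [656.24771849 144.29361789]
 [656.22108247 154.25860839]
 [574.33095634 269.0176645 ]]
```

Call:
{"name": "step_arm", "arguments": {"plan": [{"grip": 0,"tx": 0,"ty": 0.1,"tz": 1.7,"ax": 0,"ay": 0,"az": 0},{"grip": 0,"tx": 0,"ty": 0,"tz": 1.7,"ax": 0,"ay": 0,"az": 0},{"grip": 0,"tx": 0.3,"ty": 0,"tz": 0,"ax": 0,"ay": 0,"az": 0},{"grip": 0,"tx": 0.3,"ty": 0,"tz": 0,"ax": 0,"ay": 0,"az": 0},{"grip": 0,"tx": 0.2,"ty": 0,"tz": 0,"ax": 0,"ay": 0,"az": 0},{"grip": 0,"tx": 0.1,"ty": 0,"tz": 0,"ax": 0,"ay": 0,"az": 0},{"grip": 0,"tx": 0,"ty": 0,"tz": 0,"ax": 0,"ay": 0,"az": 0}]}}

```text
time: 8.72
tool_pos: [500.0, -229.6, 99.7]
tcp_rot: [179.9, -0.0, 57.9]
ft_force: [-0.5, 0.5, 0.6]
finger_gap: -0.3
```

```bash
python3 -c "
from h import *
fx()"
```

```text
F tool [ 0.19 -0.73 -0.58] t 8.72 pos tool [ 70.91 545.78 -98.55]
```

Call:
{"name": "step_arm", "arguments": {"plan": [{"grip": 0,"tx": 0.1,"ty": 0,"tz": 0,"ax": 0,"ay": 0,"az": 0},{"grip": 0,"tx": 0.1,"ty": 0,"tz": 0,"ax": 0,"ay": 0,"az": 0}]}}

```text
time: 8.88
tool_pos: [500.3, -228.1, 98.9]
tcp_rot: [179.9, 0.0, 57.9]
ft_force: [-0.5, 0.8, 0.6]
finger_gap: 0.2
```

Call:
{"name": "step_arm", "arguments": {"plan": [{"grip": 0,"tx": 0.1,"ty": 0,"tz": 0,"ax": 0,"ay": 0,"az": 0}]}}

```text
time: 8.97
tool_pos: [500.7, -227.2, 98.6]
tcp_rot: [180.0, 0.0, 57.9]
ft_force: [0.0, -0.1, 1.0]
finger_gap: 0.1
```

Call:
{"name": "step_arm", "arguments": {"plan": [{"grip": 0,"tx": 0.1,"ty": 0,"tz": 0,"ax": 0,"ay": 0,"az": 0}]}}

```text
time: 9.05
tool_pos: [501.1, -226.3, 98.4]
tcp_rot: [180.0, 0.0, 57.9]
ft_force: [-0.4, -0.6, 0.0]
finger_gap: -0.2
```

Call:
{"name": "step_arm", "arguments": {"plan": [{"grip": 0,"tx": 0.1,"ty": 0,"tz": 0,"ax": 0,"ay": 0,"az": 0}]}}

```text
time: 9.13
tool_pos: [501.6, -225.5, 98.3]
tcp_rot: [-180.0, 0.0, 57.9]
ft_force: [-1.1, -0.1, -0.1]
finger_gap: 0.1
```

Call:
{"name": "step_arm", "arguments": {"plan": [{"grip": 0,"tx": 0.08,"ty": 0,"tz": 0,"ax": 0,"ay": 0,"az": 0}]}}

```text
time: 9.22
tool_pos: [502.0, -224.7, 98.2]
tcp_rot: [-180.0, -0.0, 57.9]
ft_force: [-0.1, -0.2, 0.1]
finger_gap: -0.1
```

Call:
{"name": "step_arm", "arguments": {"plan": [{"grip": 0,"tx": 0.08,"ty": 0,"tz": 0,"ax": 0,"ay": 0,"az": 0}]}}

```text
time: 9.3
tool_pos: [502.4, -224.1, 98.3]
tcp_rot: [-180.0, 0.0, 57.9]
ft_force: [0.1, -0.6, -0.2]
finger_gap: 0.0
```

Call:
{"name": "step_arm", "arguments": {"plan": [{"grip": 0,"tx": 0.08,"ty": 0,"tz": 0,"ax": 0,"ay": 0,"az": 0}]}}

```text
time: 9.38
tool_pos: [502.8, -223.6, 98.3]
tcp_rot: [180.0, 0.0, 57.9]
ft_force: [-0.3, -1.0, -0.7]
finger_gap: 0.1
```

Call:
{"name": "step_arm", "arguments": {"plan": [{"grip": 0,"tx": 0.08,"ty": 0,"tz": 0,"ax": 0,"ay": 0,"az": 0}]}}

```text
time: 9.47
tool_pos: [503.2, -223.0, 98.3]
tcp_rot: [180.0, 0.0, 57.9]
ft_force: [-0.7, -1.0, -0.4]
finger_gap: -0.2
```

Call:
{"name": "step_arm", "arguments": {"plan": [{"grip": 0,"tx": 0.08,"ty": 0,"tz": 0,"ax": 0,"ay": 0,"az": 0}]}}

```text
time: 9.55
tool_pos: [503.6, -222.4, 98.3]
tcp_rot: [180.0, 0.0, 57.9]
ft_force: [-0.4, -2.7, -0.5]
finger_gap: 0.2
```

Call:
{"name": "step_arm", "arguments": {"plan": [{"grip": 0,"tx": 0.08,"ty": 0,"tz": 0,"ax": 0,"ay": 0,"az": 0}]}}

```text
time: 9.63
tool_pos: [504.1, -221.7, 98.3]
tcp_rot: [180.0, 0.0, 57.9]
ft_force: [0.0, -3.4, -0.5]
finger_gap: -0.1
```

Call:
{"name": "step_arm", "arguments": {"plan": [{"grip": 0,"tx": 0.08,"ty": 0,"tz": 0,"ax": 0,"ay": 0,"az": 0}]}}

```text
time: 9.72
tool_pos: [504.5, -221.0, 98.3]
tcp_rot: [180.0, 0.0, 57.9]
ft_force: [-1.4, -3.9, -0.6]
finger_gap: -0.1
```

Call:
{"name": "step_arm", "arguments": {"plan": [{"grip": 0,"tx": 0.08,"ty": 0,"tz": 0,"ax": 0,"ay": 0,"az": 0}]}}

```text
time: 9.8
tool_pos: [504.9, -220.4, 98.3]
tcp_rot: [180.0, 0.0, 57.9]
ft_force: [-2.1, -4.3, -0.6]
finger_gap: 0.0
```

Call:
{"name": "step_arm", "arguments": {"plan": [{"grip": 0,"tx": 0.08,"ty": 0.02,"tz": 0,"ax": 0,"ay": 0,"az": -1},{"grip": 0,"tx": 0.08,"ty": 0.02,"tz": 0,"ax": 0,"ay": 0,"az": -1}]}}

```text
time: 9.97
tool_pos: [506.0, -219.3, 98.3]
tcp_rot: [180.0, 0.0, 59.9]
ft_force: [-2.1, -5.1, -0.9]
finger_gap: -0.2
```

```bash
python3 -c "
from h import *
fx()"
```

```text
F tool [-5.49  0.76  0.92] t 9.97 pos tool [ 63.62 547.78 -98.31]
```

Call:
{"name": "step_arm", "arguments": {"plan": [{"grip": 0,"tx": 0.08,"ty": 0.02,"tz": 0,"ax": 0,"ay": 0,"az": -1},{"grip": 0,"tx": 0.08,"ty": 0.02,"tz": 0,"ax": 0,"ay": 0,"az": -1}]}}

```text
time: 10.13
tool_pos: [507.0, -218.3, 98.3]
tcp_rot: [180.0, 0.1, 61.9]
ft_force: [-3.2, -6.8, -1.5]
finger_gap: -0.1
```

```bash
python3 -c "
from h import *
fx()"
```

```text
F tool [-7.47  0.39  1.53] t 10.13 pos tool [ 45.77 550.1  -98.34]
```

Call:
{"name": "step_arm", "arguments": {"plan": [{"grip": 0,"tx": 0.08,"ty": 0.01,"tz": 0,"ax": 0,"ay": 0,"az": -1},{"grip": 0,"tx": 0.08,"ty": 0.01,"tz": 0,"ax": 0,"ay": 0,"az": -1}]}}

```text
time: 10.3
tool_pos: [508.0, -217.2, 98.3]
tcp_rot: [180.0, 0.1, 63.9]
ft_force: [-1.5, -8.1, -0.4]
finger_gap: 0.2
```

```bash
python3 -c "
from h import *
fx()"
```

```text
F tool [-7.93  2.19  0.4 ] t 10.3 pos tool [ 27.92 551.77 -98.23]
```

Call:
{"name": "step_arm", "arguments": {"plan": [{"grip": 0,"tx": 0.04,"ty": 0,"tz": 0,"ax": 0,"ay": 0,"az": 0}]}}

```text
time: 10.38
tool_pos: [508.1, -217.0, 98.3]
tcp_rot: [180.0, 0.1, 63.9]
ft_force: [-2.1, -7.4, -1.0]
finger_gap: -0.0
```

```bash
python3 -c "
from h import *
fx()"
```

```text
F tool [-7.6   1.35  1.  ] t 10.38 pos tool [ 28.1  551.82 -98.21]
```

Call:
{"name": "step_arm", "arguments": {"plan": [{"grip": 0,"tx": 0.08,"ty": 0.01,"tz": 0,"ax": 0,"ay": 0,"az": 0},{"grip": 0,"tx": 0.08,"ty": 0.01,"tz": 0,"ax": 0,"ay": 0,"az": 0}]}}

```text
time: 10.55
tool_pos: [508.8, -215.8, 98.3]
tcp_rot: [180.0, 0.1, 63.9]
ft_force: [-3.5, -8.9, -0.2]
finger_gap: 0.4
```

```bash
python3 -c "
from h import *
fx()"
```

```text
F tool [-9.52  0.76  0.18] t 10.55 pos tool [ 30.08 551.82 -98.36]
```

Call:
{"name": "step_arm", "arguments": {"plan": [{"grip": 0,"tx": 0.02,"ty": 0,"tz": 0,"ax": 0,"ay": 0,"az": 0}]}}

```text
time: 10.63
tool_pos: [508.8, -215.6, 98.3]
tcp_rot: [-180.0, 0.1, 63.9]
ft_force: [-2.9, -9.5, 0.1]
finger_gap: -0.2
```

```bash
python3 -c "
from h import *
fx()"
```

```text
F tool [-9.78  1.56 -0.06] t 10.63 pos tool [ 30.22 551.77 -98.39]
```

Call:
{"name": "step_arm", "arguments": {"plan": [{"grip": 0,"tx": 0.02,"ty": 0,"tz": 0,"ax": 0,"ay": 0,"az": 0},{"grip": 0,"tx": 0,"ty": 0,"tz": 0,"ax": 0,"ay": 0,"az": 0}]}}

```text
time: 10.8
tool_pos: [508.9, -215.5, 98.3]
tcp_rot: [-180.0, 0.1, 63.9]
ft_force: [-4.1, -9.4, 0.6]
finger_gap: -0.0
```

Call:
{"name": "step_arm", "arguments": {"plan": [{"grip": 0,"tx": 0,"ty": 0,"tz": 0,"ax": 0,"ay": 0,"az": 0},{"grip": 0,"tx": 0,"ty": 0,"tz": 0,"ax": 0,"ay": 0,"az": 0},{"grip": 0,"tx": 0,"ty": 0,"tz": 0,"ax": 0,"ay": 0,"az": 0}]}}

```text
time: 11.05
tool_pos: [508.9, -215.5, 98.3]
tcp_rot: [180.0, 0.1, 63.9]
ft_force: [-4.1, -8.2, 0.1]
finger_gap: -0.1
```

Call:
{"name": "step_arm", "arguments": {"plan": [{"grip": 0,"tx": 0,"ty": 0,"tz": 0,"ax": 0,"ay": 0,"az": 0},{"grip": 0,"tx": 0,"ty": 0,"tz": 0,"ax": 0,"ay": 0,"az": 0}]}}

```text
time: 11.22
tool_pos: [508.9, -215.5, 98.3]
tcp_rot: [180.0, 0.1, 63.9]
ft_force: [-3.4, -8.4, 0.6]
finger_gap: -0.0
```

```bash
python3 -c "
from h import *
fx()"
```

```text
F tool [-9.05  0.64 -0.55] t 11.22 pos tool [ 30.39 551.82 -98.37]
```

Call:
{"name": "step_arm", "arguments": {"plan": [{"grip": 0,"tx": 0.05,"ty": 0,"tz": 0,"ax": 0,"ay": 0,"az": 0},{"grip": 0,"tx": 0,"ty": 0,"tz": 0,"ax": 0,"ay": 0,"az": 0}]}}

```text
time: 11.38
tool_pos: [509.1, -215.1, 98.3]
tcp_rot: [180.0, 0.1, 63.9]
ft_force: [-3.8, -8.9, 0.1]
finger_gap: -0.1
```

Call:
{"name": "step_arm", "arguments": {"plan": [{"grip": 0,"tx": 0,"ty": 0,"tz": 0,"ax": 0,"ay": 0,"az": 0},{"grip": 0,"tx": 0,"ty": 0,"tz": 0,"ax": 0,"ay": 0,"az": 0}]}}

```text
time: 11.55
tool_pos: [509.1, -215.1, 98.3]
tcp_rot: [-180.0, 0.1, 63.9]
ft_force: [-4.4, -8.4, -1.2]
finger_gap: -0.1
```

Call:
{"name": "step_arm", "arguments": {"plan": [{"grip": 0,"tx": 0,"ty": 0,"tz": 0,"ax": 0,"ay": 0,"az": 0},{"grip": 0,"tx": 0,"ty": 0,"tz": 0,"ax": 0,"ay": 0,"az": 0}]}}

```text
time: 11.72
tool_pos: [509.1, -215.2, 98.3]
tcp_rot: [-180.0, 0.1, 63.9]
ft_force: [-3.6, -9.6, -0.0]
finger_gap: -0.3
```

Call:
{"name": "step_arm", "arguments": {"plan": [{"grip": 0,"tx": 0,"ty": 0,"tz": 0,"ax": 0,"ay": 0,"az": 0}]}}

```text
time: 11.8
tool_pos: [509.1, -215.1, 98.3]
tcp_rot: [-180.0, 0.1, 63.9]
ft_force: [-3.5, -8.4, 0.1]
finger_gap: -0.2
```

Call:
{"name": "step_arm", "arguments": {"plan": [{"grip": 0,"tx": -0.3,"ty": 0,"tz": 0,"ax": 0,"ay": 0,"az": 0},{"grip": 0,"tx": -0.4,"ty": 0,"tz": 0,"ax": 0,"ay": 0,"az": 0},{"grip": 0,"tx": -0.5,"ty": 0,"tz": 0,"ax": 0,"ay": 0,"az": 0},{"grip": 0,"tx": -0.7,"ty": 0,"tz": 0,"ax": 0,"ay": 0,"az": 0},{"grip": 0,"tx": -0.4,"ty": 0,"tz": 0,"ax": 0,"ay": 0,"az": 0},{"grip": 0,"tx": 0,"ty": 0,"tz": -3,"ax": 0,"ay": 0,"az": 0},{"grip": 0,"tx": 0,"ty": 0,"tz": -3,"ax": 0,"ay": 0,"az": 0}]}}

```text
time: 12.38
tool_pos: [497.7, -233.6, 156.5]
tcp_rot: [-179.7, -0.1, 63.9]
ft_force: [1.0, -0.2, 1.5]
finger_gap: -0.5
```

Call:
{"name": "step_arm", "arguments": {"plan": [{"grip": 0,"tx": 0,"ty": 0,"tz": 0,"ax": 0,"ay": 0,"az": -6.5},{"grip": 0,"tx": 0,"ty": 0,"tz": 0,"ax": 0,"ay": 0,"az": -6.5},{"grip": 0,"tx": 0,"ty": 0,"tz": 0,"ax": 0,"ay": 0,"az": -6.5},{"grip": 0,"tx": 0,"ty": 0,"tz": 0,"ax": 0,"ay": 0,"az": -6.5},{"grip": 0,"tx": 0,"ty": 0,"tz": 0,"ax": 0,"ay": 0,"az": -6.5},{"grip": 0,"tx": 0,"ty": 0,"tz": 0,"ax": 0,"ay": 0,"az": -6.5},{"grip": 0,"tx": 0,"ty": 0,"tz": 0,"ax": 0,"ay": 0,"az": 0}]}}

```text
time: 12.97
tool_pos: [499.7, -234.4, 158.4]
tcp_rot: [180.0, -0.0, 103.2]
ft_force: [-0.1, -0.6, 0.6]
finger_gap: 0.0
```

```bash
python3 -c "
from h import *
go([544,-372,150],103)"
```

```text
t 12.97 pos [ 499.7 -234.4  158.4] rot [180.   -0.  103.2] F [-0.06 -0.57  0.56] gap 0.0
shift cm [-14.41   1.17   0.83]
turn [ 0.03 -0.02  0.2 ]
```

Call:
{"name": "step_arm", "arguments": {"plan": [{"grip": 0,"tx": -2.9,"ty": 0.25,"tz": 0,"ax": 0,"ay": 0,"az": 0},{"grip": 0,"tx": -2.9,"ty": 0.25,"tz": 0,"ax": 0,"ay": 0,"az": 0},{"grip": 0,"tx": -2.9,"ty": 0.25,"tz": 0,"ax": 0,"ay": 0,"az": 0},{"grip": 0,"tx": -2.9,"ty": 0.25,"tz": 0,"ax": 0,"ay": 0,"az": 0},{"grip": 0,"tx": -2.8,"ty": 0.2,"tz": 0,"ax": 0,"ay": 0,"az": 0},{"grip": 0,"tx": 0,"ty": 0,"tz": 2,"ax": 0,"ay": 0,"az": 0},{"grip": 0,"tx": 0,"ty": 0,"tz": 1,"ax": 0,"ay": 0,"az": 0},{"grip": 0,"tx": 0,"ty": 0,"tz": 0,"ax": 0,"ay": 0,"az": 0}]}}

```text
time: 13.63
tool_pos: [541.4, -370.6, 124.2]
tcp_rot: [-179.8, -0.3, 102.7]
ft_force: [-1.3, 0.9, -0.8]
finger_gap: -0.5
```

```bash
python3 -c "
from h import *
go([544,-372,98],103)
import cv2
t=snapshot('top');s=snapshot('side')
a=cv2.resize(t[180:270,150:290],None,fx=5,fy=5);b=cv2.resize(s[180:340,230:400],None,fx=3.5,fy=3.5)
cv2.imwrite('pics/a3.png',a[:,:,::-1]);cv2.imwrite('pics/t3.png',t[:,:,::-1]);cv2.imwrite('pics/b3.png',b[:,:,::-1])
P=[[544,-372,128],[544,-372,98],[537.5,-343.7,114]]
print((proj('side',P)-[230,180])*3.5)"
```

```text
t 13.63 pos [ 541.4 -370.6  124.2] rot [-179.8   -0.3  102.7] F [-1.35  0.9  -0.8 ] gap -0.5
shift cm [-0.21  0.23  2.61]
turn [-0.21 -0.31 -0.29]
[[379.575427   195.47006401]
 [375.16758428 229.78678127]
 [341.76563315 187.56521034]]
```

View pics/a3.png

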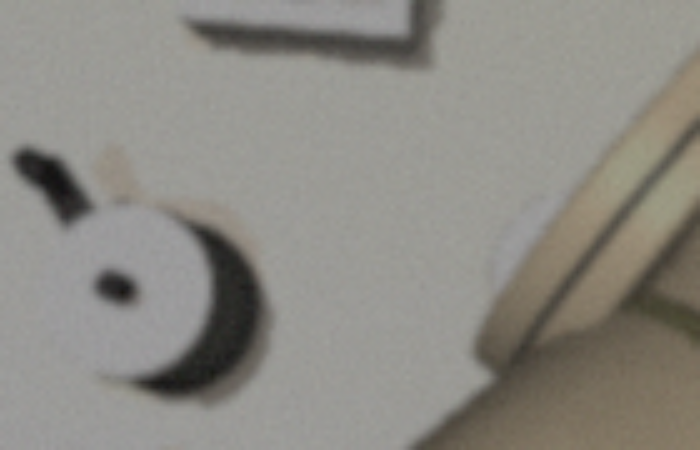

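View pics/b3.png

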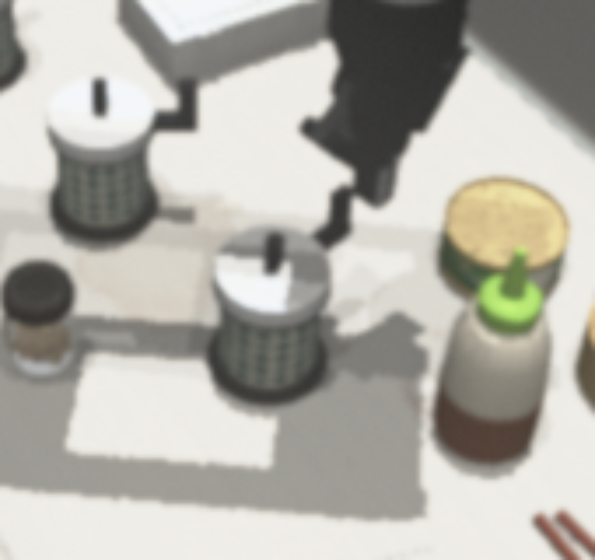

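View pics/t3.png

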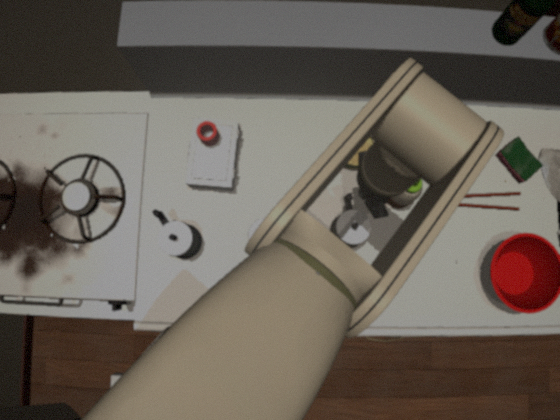

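```bash
python3 -c "
from h import *
a=ray('top',[[(27.5)/5-.5+150,158.5/5-.5+180]],114)[0];d=a-[449,4,114];print(a,np.degrees(np.arctan2(d[1],d[0])))
go([543.5,-369,98],103)"
```

```text
[499.20245055  39.9245247  114.        ] 35.587246258205035
t 13.73 pos [ 542.7 -370.9  127.3] rot [-1.799e+02 -1.000e-01  1.028e+02] F [-0.93  0.65 -0.09] gap -0.0
shift cm [0.16 0.13 2.93]
turn [-0.08 -0.13 -0.18]
```

Call:
{"name": "step_arm", "arguments": {"plan": [{"grip": 0,"tx": 0,"ty": 0.1,"tz": 1.3,"ax": 0,"ay": 0,"az": 0},{"grip": 0,"tx": 0,"ty": 0,"tz": 1.3,"ax": 0,"ay": 0,"az": 0},{"grip": 0,"tx": 0,"ty": 0,"tz": 0,"ax": 0,"ay": 0,"az": 0},{"grip": 0,"tx": 0.2,"ty": 0,"tz": 0,"ax": 0,"ay": 0,"az": 0},{"grip": 0,"tx": 0.2,"ty": 0,"tz": 0,"ax": 0,"ay": 0,"az": 0},{"grip": 0,"tx": 0.1,"ty": 0,"tz": 0,"ax": 0,"ay": 0,"az": 0},{"grip": 0,"tx": 0.1,"ty": 0,"tz": 0,"ax": 0,"ay": 0,"az": 0}]}}

```text
time: 14.32
tool_pos: [543.3, -366.1, 103.0]
tcp_rot: [180.0, 0.0, 102.9]
ft_force: [0.4, -0.8, 0.1]
finger_gap: -0.1
```

```bash
python3 -c "
from h import *
fx()"
```

```text
F tool [-0.83  0.2  -0.14] t 14.32 pos tool [-478.15  448.08 -102.31]
```

Call:
{"name": "step_arm", "arguments": {"plan": [{"grip": 0,"tx": 0.15,"ty": 0,"tz": 0.3,"ax": 0,"ay": 0,"az": 0},{"grip": 0,"tx": 0.1,"ty": 0,"tz": 0,"ax": 0,"ay": 0,"az": 0},{"grip": 0,"tx": 0.1,"ty": 0,"tz": 0,"ax": 0,"ay": 0,"az": 0}]}}

```text
time: 14.57
tool_pos: [542.1, -362.5, 99.2]
tcp_rot: [-180.0, -0.0, 102.9]
ft_force: [-0.0, 0.7, -0.1]
finger_gap: -0.2
```

Call:
{"name": "step_arm", "arguments": {"plan": [{"grip": 0,"tx": 0.08,"ty": 0,"tz": 0,"ax": 0,"ay": 0,"az": 0}]}}

```text
time: 14.65
tool_pos: [541.9, -361.8, 99.3]
tcp_rot: [-180.0, -0.0, 102.9]
ft_force: [0.6, 0.2, -0.1]
finger_gap: 0.0
```

Call:
{"name": "step_arm", "arguments": {"plan": [{"grip": 0,"tx": 0.08,"ty": 0,"tz": 0,"ax": 0,"ay": 0,"az": 0}]}}

```text
time: 14.73
tool_pos: [541.8, -361.2, 99.4]
tcp_rot: [180.0, 0.0, 102.9]
ft_force: [-0.2, -1.6, -0.2]
finger_gap: -0.0
```

Call:
{"name": "step_arm", "arguments": {"plan": [{"grip": 0,"tx": 0.06,"ty": 0,"tz": 0,"ax": 0,"ay": 0,"az": 0}]}}

```text
time: 14.82
tool_pos: [541.8, -360.9, 99.4]
tcp_rot: [180.0, 0.0, 102.9]
ft_force: [0.4, -1.8, -0.8]
finger_gap: 0.3
```

Call:
{"name": "step_arm", "arguments": {"plan": [{"grip": 0,"tx": 0.06,"ty": 0,"tz": 0,"ax": 0,"ay": 0,"az": 0}]}}

```text
time: 14.9
tool_pos: [541.7, -360.5, 99.4]
tcp_rot: [180.0, 0.1, 102.9]
ft_force: [1.3, -3.8, -0.7]
finger_gap: 0.5
```

Call:
{"name": "step_arm", "arguments": {"plan": [{"grip": 0,"tx": 0.04,"ty": 0,"tz": 0,"ax": 0,"ay": 0,"az": 0}]}}

```text
time: 14.98
tool_pos: [541.6, -360.2, 99.4]
tcp_rot: [180.0, 0.1, 102.9]
ft_force: [2.5, -4.0, -2.2]
finger_gap: -0.2
```

Call:
{"name": "step_arm", "arguments": {"plan": [{"grip": 0,"tx": 0.04,"ty": 0,"tz": 0,"ax": 0,"ay": 0,"az": 0}]}}

```text
time: 15.07
tool_pos: [541.6, -359.9, 99.5]
tcp_rot: [180.0, 0.1, 102.9]
ft_force: [1.8, -6.8, -2.5]
finger_gap: 0.1
```

Call:
{"name": "step_arm", "arguments": {"plan": [{"grip": 0,"tx": 0.04,"ty": 0,"tz": 0,"ax": 0,"ay": 0,"az": 0}]}}

```text
time: 15.15
tool_pos: [541.6, -359.8, 99.5]
tcp_rot: [180.0, 0.1, 102.9]
ft_force: [1.1, -6.3, -2.6]
finger_gap: -0.0
```

Call:
{"name": "step_arm", "arguments": {"plan": [{"grip": 0,"tx": 0,"ty": 0,"tz": 0,"ax": 0,"ay": 0,"az": 0}]}}

```text
time: 15.23
tool_pos: [541.5, -359.8, 99.5]
tcp_rot: [180.0, 0.1, 102.9]
ft_force: [2.8, -6.9, -3.2]
finger_gap: 0.0
```

Call:
{"name": "step_arm", "arguments": {"plan": [{"grip": 0,"tx": 0.05,"ty": 0,"tz": 0.02,"ax": 0,"ay": 0,"az": 0}]}}

```text
time: 15.32
tool_pos: [541.6, -359.6, 99.5]
tcp_rot: [180.0, 0.1, 102.9]
ft_force: [2.1, -6.7, -1.8]
finger_gap: 0.2
```

Call:
{"name": "step_arm", "arguments": {"plan": [{"grip": 0,"tx": 0.04,"ty": 0,"tz": 0.02,"ax": 0,"ay": 0,"az": 0}]}}

```text
time: 15.4
tool_pos: [541.5, -359.4, 99.5]
tcp_rot: [179.9, 0.2, 102.9]
ft_force: [3.1, -7.6, -1.7]
finger_gap: -0.0
```

Call:
{"name": "step_arm", "arguments": {"plan": [{"grip": 0,"tx": 0.02,"ty": 0,"tz": 0,"ax": 0,"ay": 0,"az": 0}]}}

```text
time: 15.48
tool_pos: [541.5, -359.4, 99.5]
tcp_rot: [179.9, 0.2, 102.8]
ft_force: [2.4, -8.6, -3.1]
finger_gap: -0.1
```

```bash
python3 -c "
from h import *
fx()"
```

```text
F tool [-8.86  0.39  3.17] t 15.48 pos tool [-471.08  448.15  -97.58]
```

Call:
{"name": "step_arm", "arguments": {"plan": [{"grip": 0,"tx": 0.03,"ty": 0,"tz": 0,"ax": 0,"ay": 0,"az": 0},{"grip": 0,"tx": 0,"ty": 0,"tz": 0,"ax": 0,"ay": 0,"az": 0}]}}

```text
time: 15.65
tool_pos: [541.5, -359.2, 99.5]
tcp_rot: [179.9, 0.2, 102.8]
ft_force: [2.8, -8.5, -2.5]
finger_gap: -0.4
```

```bash
python3 -c "
from h import *
fx()"
```

```text
F tool [-8.92  0.82  2.5 ] t 15.65 pos tool [-470.93  448.17  -97.44]
```

Call:
{"name": "step_arm", "arguments": {"plan": [{"grip": 0,"tx": 0.02,"ty": 0,"tz": 0,"ax": 0,"ay": 0,"az": 0}]}}

```text
time: 15.73
tool_pos: [541.4, -359.1, 99.5]
tcp_rot: [179.9, 0.2, 102.8]
ft_force: [3.1, -9.3, -3.5]
finger_gap: -0.4
```

```bash
python3 -c "
from h import *
fx()"
```

```text
F tool [-9.73  0.98  3.57] t 15.73 pos tool [-470.82  448.22  -97.36]
```

Call:
{"name": "step_arm", "arguments": {"plan": [{"grip": 0,"tx": 0.02,"ty": 0,"tz": 0,"ax": 0,"ay": 0,"az": 0},{"grip": 0,"tx": 0,"ty": 0,"tz": 0,"ax": 0,"ay": 0,"az": 0}]}}

```text
time: 15.9
tool_pos: [541.4, -359.0, 99.5]
tcp_rot: [179.9, 0.2, 102.8]
ft_force: [2.8, -9.7, -3.6]
finger_gap: 0.1
```

Call:
{"name": "step_arm", "arguments": {"plan": [{"grip": 0,"tx": 0,"ty": 0,"tz": 0,"ax": 0,"ay": 0,"az": 0},{"grip": 0,"tx": 0,"ty": 0,"tz": 0,"ax": 0,"ay": 0,"az": 0}]}}

```text
time: 16.07
tool_pos: [541.5, -359.0, 99.6]
tcp_rot: [179.9, 0.2, 102.8]
ft_force: [2.4, -9.6, -2.7]
finger_gap: 0.1
```

Call:
{"name": "step_arm", "arguments": {"plan": [{"grip": 0,"tx": 0,"ty": 0,"tz": 0,"ax": 0,"ay": 0,"az": 0},{"grip": 0,"tx": 0,"ty": 0,"tz": 0,"ax": 0,"ay": 0,"az": 0}]}}

```text
time: 16.23
tool_pos: [541.4, -359.0, 99.5]
tcp_rot: [179.9, 0.2, 102.8]
ft_force: [4.3, -9.1, -3.7]
finger_gap: -0.2
```

Call:
{"name": "step_arm", "arguments": {"plan": [{"grip": 0,"tx": 0,"ty": 0,"tz": 0,"ax": 0,"ay": 0,"az": 0},{"grip": 0,"tx": 0,"ty": 0,"tz": 0,"ax": 0,"ay": 0,"az": 0}]}}

```text
time: 16.4
tool_pos: [541.4, -359.0, 99.6]
tcp_rot: [179.9, 0.2, 102.8]
ft_force: [3.4, -9.5, -3.2]
finger_gap: -0.2
```

```bash
python3 -c "
from h import *
fx()"
```

```text
F tool [-10.01   1.25   3.21] t 16.4 pos tool [-470.73  448.26  -97.26]
```

Call:
{"name": "step_arm", "arguments": {"plan": [{"grip": 0,"tx": -0.2,"ty": 0,"tz": 0,"ax": 0,"ay": 0,"az": 0},{"grip": 0,"tx": -0.3,"ty": 0,"tz": 0,"ax": 0,"ay": 0,"az": 0},{"grip": 0,"tx": -0.5,"ty": 0,"tz": 0,"ax": 0,"ay": 0,"az": 0},{"grip": 0,"tx": -0.2,"ty": 0,"tz": 0,"ax": 0,"ay": 0,"az": 0},{"grip": 0,"tx": 0,"ty": 0,"tz": -2.5,"ax": 0,"ay": 0,"az": 0},{"grip": 0,"tx": 0,"ty": 0,"tz": -3,"ax": 0,"ay": 0,"az": 0},{"grip": 0,"tx": 0,"ty": 0,"tz": -3,"ax": 0,"ay": 0,"az": 0}]}}

```text
time: 16.98
tool_pos: [542.8, -368.0, 183.5]
tcp_rot: [-179.9, -0.2, 102.9]
ft_force: [0.6, -1.2, 0.4]
finger_gap: 0.2
```

```bash
python3 -c "
from h import *
go([673.3,-51.8,190],36)
for z in (0,100): print(ray('top',[[200,94],[200,45],[200,3]],z).round())
import bench;print([k for k in dir(bench) if 'depth' in k.lower() or 'grip' in k.lower()])"
```

```text
t 16.98 pos [ 542.8 -368.   183.5] rot [-179.9   -0.2  102.9] F [ 0.63 -1.23  0.44] gap 0.2
shift cm [27.91 19.77 -0.61]
turn [-0.2  -0.09 66.88]
[[ 799.  -12.    0.]
 [ 928.   -4.    0.]
 [1046.    4.    0.]]
[[754. -34. 100.]
 [869. -27. 100.]
 [975. -19. 100.]]
['grip_depth']
```

Call:
{"name": "step_arm", "arguments": {"plan": [{"grip": 0,"tx": 3.1,"ty": 2.2,"tz": 0,"ax": 0,"ay": 0,"az": 0},{"grip": 8.5,"tx": 3.1,"ty": 2.2,"tz": 0,"ax": 0,"ay": 0,"az": 0},{"grip": 8.5,"tx": 3.1,"ty": 2.2,"tz": 0,"ax": 0,"ay": 0,"az": 0},{"grip": 8.5,"tx": 3.1,"ty": 2.2,"tz": 0,"ax": 0,"ay": 0,"az": 0},{"grip": 8.5,"tx": 3.1,"ty": 2.2,"tz": 0,"ax": 0,"ay": 0,"az": 0},{"grip": 8.5,"tx": 3.1,"ty": 2.2,"tz": 0,"ax": 0,"ay": 0,"az": 0},{"grip": 8.5,"tx": 3.1,"ty": 2.2,"tz": 0,"ax": 0,"ay": 0,"az": 0},{"grip": 8.5,"tx": 3.1,"ty": 2.2,"tz": 0,"ax": 0,"ay": 0,"az": 0}]}}

```text
time: 17.65
tool_pos: [660.2, -85.7, 183.8]
tcp_rot: [-180.0, -0.0, 102.9]
ft_force: [1.2, -0.0, -0.0]
finger_gap: 83.6
```

Call:
{"name": "step_arm", "arguments": {"plan": [{"grip": 8.5,"tx": 0,"ty": 0,"tz": 0,"ax": 0,"ay": 0,"az": 7},{"grip": 8.5,"tx": 0,"ty": 0,"tz": 0,"ax": 0,"ay": 0,"az": 7},{"grip": 8.5,"tx": 0,"ty": 0,"tz": 0,"ax": 0,"ay": 0,"az": 7},{"grip": 8.5,"tx": 0,"ty": 0,"tz": 0,"ax": 0,"ay": 0,"az": 7},{"grip": 8.5,"tx": 0,"ty": 0,"tz": 0,"ax": 0,"ay": 0,"az": 7},{"grip": 8.5,"tx": 0,"ty": 0,"tz": 0,"ax": 0,"ay": 0,"az": 7},{"grip": 8.5,"tx": 0,"ty": 0,"tz": 0,"ax": 0,"ay": 0,"az": 7},{"grip": 8.5,"tx": 0,"ty": 0,"tz": 0,"ax": 0,"ay": 0,"az": 7}]}}

```text
time: 18.32
tool_pos: [659.7, -87.5, 183.6]
tcp_rot: [-179.9, 0.0, 46.5]
ft_force: [0.3, 0.3, -0.0]
finger_gap: 84.7
```

Call:
{"name": "step_arm", "arguments": {"plan": [{"grip": 8.5,"tx": 0,"ty": 0,"tz": 0,"ax": 0,"ay": 0,"az": 7},{"grip": 8.5,"tx": 0,"ty": 0,"tz": 0,"ax": 0,"ay": 0,"az": 4},{"grip": 8.5,"tx": 0,"ty": 0,"tz": 0,"ax": 0,"ay": 0,"az": 0}]}}

```text
time: 18.57
tool_pos: [659.7, -87.6, 183.7]
tcp_rot: [-180.0, 0.0, 35.7]
ft_force: [0.7, 0.3, 1.1]
finger_gap: 85.5
```

```bash
python3 -c "
from h import *
go([673.3,-51.8,130],36);print(grip_depth,sense()['joint_pos'].round(0))
import cv2
t=snapshot('top');s=snapshot('side')
cv2.imwrite('pics/t4.png',t[:,:,::-1]);cv2.imwrite('pics/s4.png',s[:,:,::-1])"
```

```text
t 18.57 pos [659.7 -87.6 183.7] rot [-180.     0.    35.7] F [0.66 0.27 1.12] gap 85.5
shift cm [ 3.19 -2.11  5.37]
turn [-0.04  0.02 -0.31]
18.700000000000003 [-12.  19.  77.   0.  84.  42.]
```

View pics/t4.png

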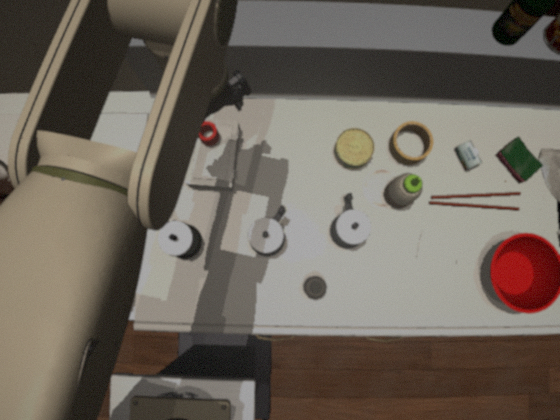

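View pics/s4.png

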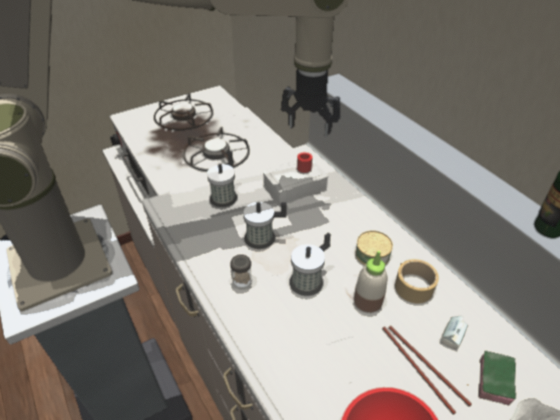

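Call:
{"name": "step_arm", "arguments": {"plan": [{"grip": 8.5,"tx": 1.6,"ty": -1.05,"tz": 0,"ax": 0,"ay": 0,"az": 0},{"grip": 8.5,"tx": 1.6,"ty": -1.05,"tz": 0,"ax": 0,"ay": 0,"az": 0},{"grip": 8.5,"tx": 0,"ty": 0,"tz": 2.7,"ax": 0,"ay": 0,"az": 0},{"grip": 8.5,"tx": 0,"ty": 0,"tz": 2.7,"ax": 0,"ay": 0,"az": 0},{"grip": 8.5,"tx": 0,"ty": 0,"tz": 1.5,"ax": 0,"ay": 0,"az": 0},{"grip": 8.5,"tx": 0,"ty": 0,"tz": 0,"ax": 0,"ay": 0,"az": 0},{"grip": 8.5,"tx": 0,"ty": 0,"tz": 0,"ax": 0,"ay": 0,"az": 0}]}}

```text
time: 19.25
tool_pos: [672.5, -52.0, 113.8]
tcp_rot: [-179.9, 0.1, 35.9]
ft_force: [0.1, -0.8, -0.1]
finger_gap: 85.3
```

```bash
python3 -c "
from h import *
go([673.3,-51.8,57],36)
import cv2
s=snapshot('side');b=cv2.resize(s[60:230,220:390],None,fx=3.5,fy=3.5)
cv2.imwrite('pics/s5.png',b[:,:,::-1])
t=snapshot('top');b=cv2.resize(t[80:220,150:290],None,fx=4,fy=4)
cv2.imwrite('pics/t5.png',b[:,:,::-1])"
```

```text
t 19.25 pos [672.5 -52.  113.8] rot [-1.799e+02  1.000e-01  3.590e+01] F [ 0.09 -0.78 -0.1 ] gap 85.3
shift cm [0.09 0.04 5.68]
turn [-0.12  0.12 -0.07]
```

View pics/s5.png

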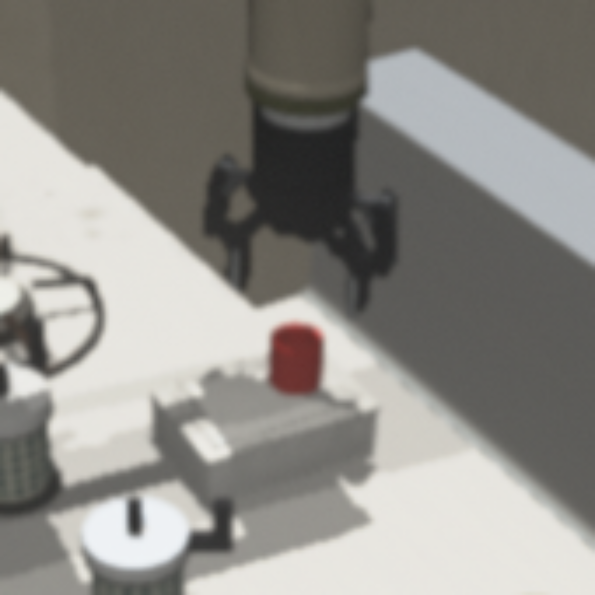

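View pics/t5.png

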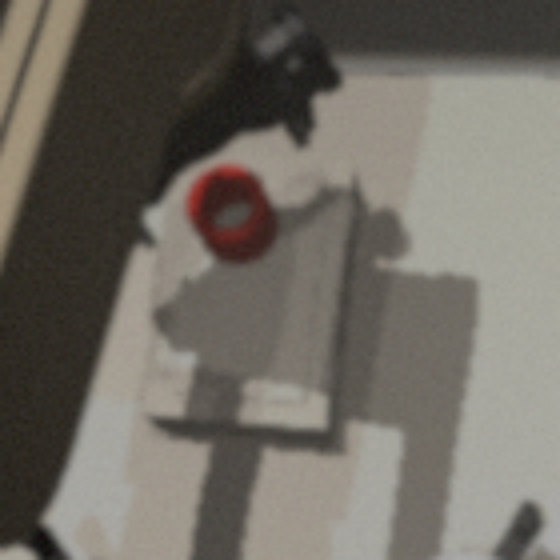

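Aligned: the sleeve lies between the open fingers. Going down and gripping.

Call:
{"name": "step_arm", "arguments": {"plan": [{"grip": 8.5,"tx": 0.05,"ty": 0,"tz": 1.5,"ax": 0,"ay": 0,"az": 0},{"grip": 8.5,"tx": 0,"ty": 0,"tz": 1.5,"ax": 0,"ay": 0,"az": 0},{"grip": 8.5,"tx": 0,"ty": 0,"tz": 1.5,"ax": 0,"ay": 0,"az": 0},{"grip": 8.5,"tx": 0,"ty": 0,"tz": 1.2,"ax": 0,"ay": 0,"az": 0},{"grip": 8.5,"tx": 0,"ty": 0,"tz": 0,"ax": 0,"ay": 0,"az": 0},{"grip": 8.5,"tx": 0,"ty": 0,"tz": 0,"ax": 0,"ay": 0,"az": 0}]}}

```text
time: 19.85
tool_pos: [672.4, -51.5, 55.6]
tcp_rot: [-179.8, 0.2, 35.9]
ft_force: [-0.3, 0.0, -0.1]
finger_gap: 85.3
```

Call:
{"name": "step_arm", "arguments": {"plan": [{"grip": 5.5,"tx": 0,"ty": 0,"tz": 0,"ax": 0,"ay": 0,"az": 0},{"grip": 5.0,"tx": 0,"ty": 0,"tz": 0,"ax": 0,"ay": 0,"az": 0},{"grip": 4.6,"tx": 0,"ty": 0,"tz": 0,"ax": 0,"ay": 0,"az": 0},{"grip": 4.2,"tx": 0,"ty": 0,"tz": 0,"ax": 0,"ay": 0,"az": 0},{"grip": 3.8,"tx": 0,"ty": 0,"tz": 0,"ax": 0,"ay": 0,"az": 0},{"grip": 3.8,"tx": 0,"ty": 0,"tz": 0,"ax": 0,"ay": 0,"az": 0}], "newtons": 25}}

```text
time: 20.35
tool_pos: [674.7, -51.8, 59.1]
tcp_rot: [179.9, -0.1, 35.9]
ft_force: [-0.9, -0.2, 4.7]
finger_gap: 42.3
```

Call:
{"name": "step_arm", "arguments": {"plan": [{"grip": 3.8,"tx": 0,"ty": 0,"tz": 0,"ax": 0,"ay": 0,"az": 0},{"grip": 3.8,"tx": 0,"ty": 0,"tz": 0,"ax": 0,"ay": 0,"az": 0},{"grip": 3.8,"tx": 0,"ty": 0,"tz": 0,"ax": 0,"ay": 0,"az": 0}]}}

```text
time: 20.6
tool_pos: [674.7, -51.8, 59.1]
tcp_rot: [179.9, -0.1, 35.9]
ft_force: [-0.1, 0.7, 5.3]
finger_gap: 42.5
```

Call:
{"name": "step_arm", "arguments": {"plan": [{"grip": 3.8,"tx": 0,"ty": 0,"tz": -0.5,"ax": 0,"ay": 0,"az": 0},{"grip": 3.8,"tx": 0,"ty": 0,"tz": -1,"ax": 0,"ay": 0,"az": 0},{"grip": 3.8,"tx": 0,"ty": 0,"tz": -2,"ax": 0,"ay": 0,"az": 0},{"grip": 3.8,"tx": 0,"ty": 0,"tz": -2.5,"ax": 0,"ay": 0,"az": 0},{"grip": 3.8,"tx": 0,"ty": 0,"tz": -2.5,"ax": 0,"ay": 0,"az": 0},{"grip": 3.8,"tx": 0,"ty": 0,"tz": -2.5,"ax": 0,"ay": 0,"az": 0},{"grip": 3.8,"tx": 0,"ty": 0,"tz": 0,"ax": 0,"ay": 0,"az": 0}]}}

```text
time: 21.18
tool_pos: [677.0, -52.2, 175.8]
tcp_rot: [179.6, -0.4, 35.9]
ft_force: [1.8, 0.3, 0.7]
finger_gap: 42.3
```

```bash
python3 -c "
from h import *
go([449,4,180],36)
import cv2
s=snapshot('side');b=cv2.resize(s[60:200,240:380],None,fx=4,fy=4)
cv2.imwrite('pics/s6.png',b[:,:,::-1])
p=sense()['tool_pos'];P=[p,p+[0,0,-10],p+[0,0,34]];print((proj('side',P)-[240,60])*4)"
```

```text
t 21.18 pos [677.  -52.2 175.8] rot [179.6  -0.4  35.9] F [1.82 0.29 0.73] gap 42.3
shift cm [-15.18 -17.91  -0.65]
turn [ 0.39 -0.4  -0.12]
[[268.19187142 281.83220918]
 [267.56970622 294.91800325]
 [270.35191242 236.28074053]]
```

View pics/s6.png

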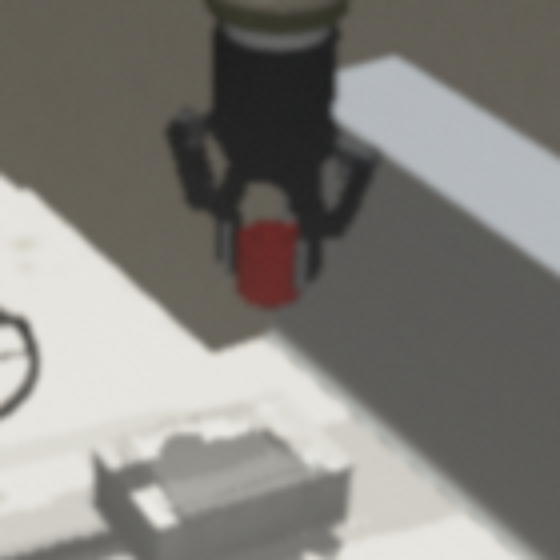

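Call:
{"name": "step_arm", "arguments": {"plan": [{"grip": 3.8,"tx": -2.1,"ty": -2.5,"tz": 0,"ax": 0,"ay": 0,"az": 0},{"grip": 3.8,"tx": -2.1,"ty": -2.5,"tz": 0,"ax": 0,"ay": 0,"az": 0},{"grip": 3.8,"tx": -2.1,"ty": -2.5,"tz": 0,"ax": 0,"ay": 0,"az": 0},{"grip": 3.8,"tx": -2.1,"ty": -2.5,"tz": 0,"ax": 0,"ay": 0,"az": 0},{"grip": 3.8,"tx": -2.1,"ty": -2.5,"tz": 0,"ax": 0,"ay": 0,"az": 0},{"grip": 3.8,"tx": -2.1,"ty": -2.5,"tz": 0,"ax": 0,"ay": 0,"az": 0},{"grip": 3.8,"tx": -2.1,"ty": -2.5,"tz": 0,"ax": 0,"ay": 0,"az": 0},{"grip": 3.8,"tx": 0,"ty": 0,"tz": 0,"ax": 0,"ay": 0,"az": 0}]}}

```text
time: 21.9
tool_pos: [445.7, 5.5, 165.1]
tcp_rot: [-179.7, 0.3, 35.9]
ft_force: [-0.3, -0.5, -1.2]
finger_gap: 42.6
```

Call:
{"name": "step_arm", "arguments": {"plan": [{"grip": 3.8,"tx": 0,"ty": 0,"tz": 0,"ax": 0,"ay": 0,"az": 0},{"grip": 3.8,"tx": 0,"ty": 0,"tz": 0,"ax": 0,"ay": 0,"az": 0}]}}

```text
time: 22.07
tool_pos: [452.5, 3.9, 167.9]
tcp_rot: [180.0, -0.0, 35.9]
ft_force: [0.7, -0.4, -0.7]
finger_gap: 42.4
```

```bash
python3 -c "
from h import *
go([448.5,4,140],36)"
```

```text
t 22.07 pos [452.5   3.9 167.9] rot [180.   -0.   35.9] F [ 0.67 -0.39 -0.66] gap 42.4
shift cm [-0.32 -0.24  2.79]
turn [ 0.03 -0.03 -0.11]
```

Call:
{"name": "step_arm", "arguments": {"plan": [{"grip": 3.8,"tx": -0.3,"ty": -0.2,"tz": 1.4,"ax": 0,"ay": 0,"az": 0},{"grip": 3.8,"tx": 0,"ty": 0,"tz": 1.4,"ax": 0,"ay": 0,"az": 0},{"grip": 3.8,"tx": 0,"ty": 0,"tz": 0,"ax": 0,"ay": 0,"az": 0},{"grip": 3.8,"tx": 0,"ty": 0,"tz": 0,"ax": 0,"ay": 0,"az": 0},{"grip": 3.8,"tx": 0,"ty": 0,"tz": 0,"ax": 0,"ay": 0,"az": 0}]}}

```text
time: 22.48
tool_pos: [449.4, 3.6, 140.5]
tcp_rot: [180.0, -0.0, 35.9]
ft_force: [0.5, 0.0, 0.2]
finger_gap: 42.4
```

```bash
python3 -c "
from h import *
go([448.5,4,99],36)
import cv2
s=snapshot('side');b=cv2.resize(s[100:220,160:280],None,fx=5,fy=5)
cv2.imwrite('pics/s7.png',b[:,:,::-1])
t=snapshot('top');b=cv2.resize(t[180:280,130:230],None,fx=5,fy=5)
cv2.imwrite('pics/t7.png',b[:,:,::-1])
p=sense()['tool_pos'];P=[p+[0,0,-11],p+[0,0,31],[448.5,4,114],[448.5,4,88]];print((proj('side',P)-[160,100])*5,(proj('top',P)-[130,180])*5)"
```

```text
t 22.48 pos [449.4   3.6 140.5] rot [180.   -0.   35.9] F [0.47 0.02 0.19] gap 42.4
shift cm [-0.05 -0.09  4.15]
turn [ 0.01 -0.01 -0.14]
[[301.53211934 297.41953964]
 [294.36726768 228.4433767 ]
 [301.94253117 322.88991521]
 [306.21592302 363.26477169]] [[197.11349707 278.80091139]
 [167.07938076 268.18150968]
 [206.57644285 285.25513574]
 [223.10071986 290.99400349]]
```

View pics/s7.png

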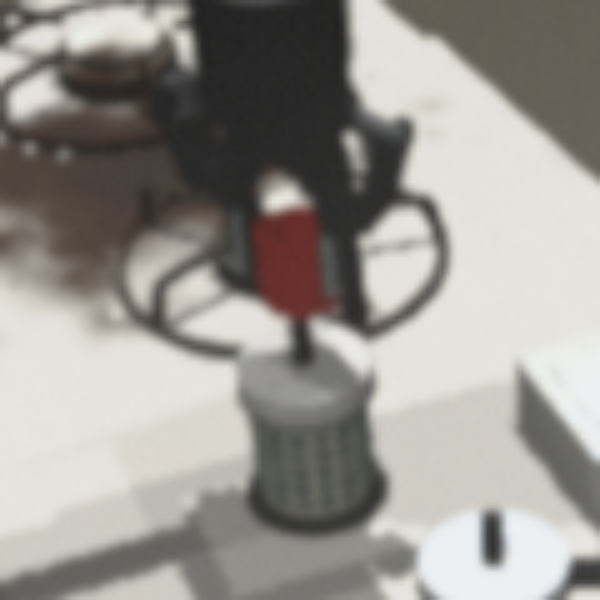

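View pics/t7.png

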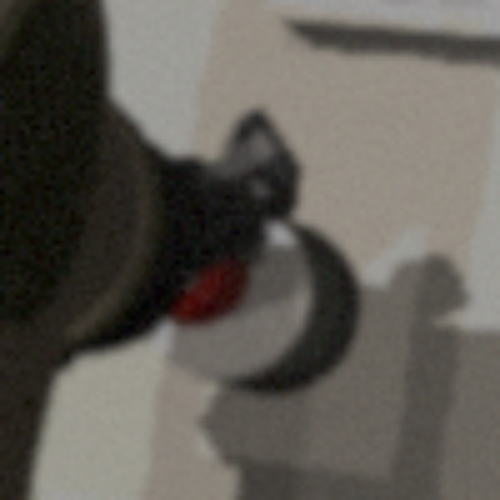

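```bash
python3 -c "
from h import *
import cv2
t=snapshot('top')[...,:].astype(float)
m=((t[...,0]>1.6*t[...,1])&(t[...,0]>35))
m[:, :150]=0; m[:,200:]=0; m[:220]=0; m[270:]=0
ys,xs=np.nonzero(m)
print(xs.min(),xs.max(),ys.min(),ys.max(),len(xs))
for y in range(ys.min(),ys.max()+1): print(y,np.nonzero(m[y])[0])
p=sense()['tool_pos']
a=np.linspace(0,2*np.pi,13)
for z in(-11,31): print(proj('top',[p+[22*np.cos(b),22*np.sin(b),z] for b in a]).round(1).tolist())
cv2.imwrite('pics/t8.png',cv2.resize(np.clip(t[215:265,155:205]*1.8,0,255).astype(np.uint8)[:,:,::-1],None,fx=12,fy=12,interpolation=cv2.INTER_CUBIC))"
```

```text
164 178 232 243 114
232 [173 174 175 176]
233 [172 173 174 175 176 177]
234 [170 171 172 173 174 175 176 177 178]
235 [170 171 172 173 174 175 176 177 178]
236 [169 170 171 172 173 174 175 176 177 178]
237 [168 169 170 171 172 173 174 175 176 177 178]
238 [167 168 169 170 171 172 173 174 175 176 177]
239 [166 167 168 169 170 171 172 173 174 175 176 177]
240 [165 166 167 168 169 170 171 172 173 174 175 176]
241 [165 166 167 168 169 170 171 172 173 174 175 176]
242 [164 165 166 167 168 169 170 171 172 173]
243 [165 166 167 168 169 170 171 172]
[[170.0, 224.5], [164.4, 225.9], [160.0, 229.9], [158.2, 235.5], [159.4, 241.2], [163.2, 245.5], [168.8, 247.2], [174.5, 245.8], [178.8, 241.7], [180.6, 236.1], [179.4, 230.4], [175.5, 226.1], [170.0, 224.5]]
[[164.1, 221.8], [158.1, 223.2], [153.6, 227.5], [151.6, 233.4], [152.8, 239.4], [156.9, 243.9], [162.7, 245.7], [168.7, 244.2], [173.3, 239.9], [175.2, 234.0], [174.0, 227.9], [169.9, 223.5], [164.1, 221.8]]
```

View pics/t8.png

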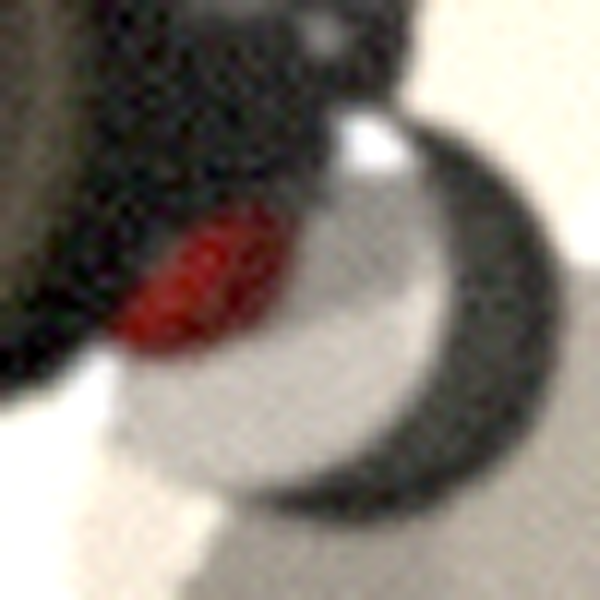

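```bash
python3 -c "
from h import *
import cv2
t=snapshot('side').astype(float)
m=((t[...,0]>1.6*t[...,1])&(t[...,0]>60));m[:130]=0;m[175:]=0;m[:,:190]=0;m[:,245:]=0
ys,xs=np.nonzero(m)
for y in range(ys.min(),ys.max()+1): 
  r=np.nonzero(m[y])[0]; print(y,r.min(),r.max(),len(r))
p=sense()['tool_pos'];print(p)
a=np.linspace(0,2*np.pi,25)
for z in(-11,31):
  q=proj('side',[p+[22*np.cos(b),22*np.sin(b),z] for b in a]);print(z,q.min(0),q.max(0))
cv2.imwrite('pics/s8.png',cv2.resize(np.clip(t[130:190,190:250]*1.2,0,255).astype(np.uint8)[:,:,::-1],None,fx=9,fy=9,interpolation=cv2.INTER_CUBIC))"
```

```text
142 218 222 5
143 212 222 11
144 211 223 13
145 210 223 14
146 210 223 14
147 210 222 13
148 211 222 12
149 211 222 12
150 211 222 12
151 211 222 12
152 211 223 13
153 211 223 13
154 211 223 13
155 211 223 13
156 212 223 12
157 212 223 12
158 212 223 12
159 213 224 12
160 214 225 12
161 216 224 9
162 218 221 4
163 220 220 1
[449.3636666    3.68226785 140.71263058]
-11 [211.60207179 154.58515873] [228.84823047 164.64634405]
31 [209.95701299 140.8793145 ] [227.62393119 150.76772634]
```

View pics/s8.png

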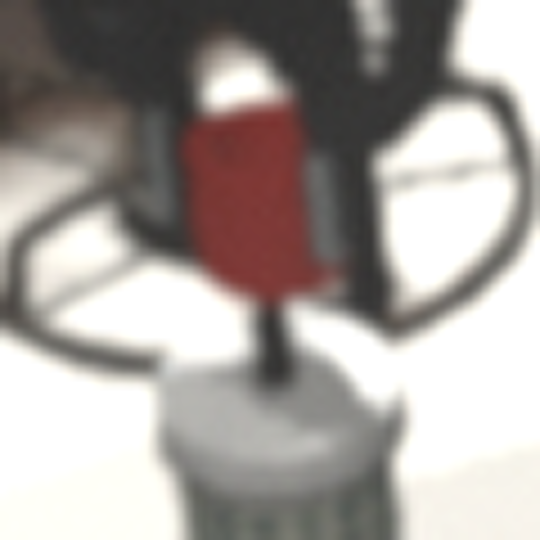

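Call:
{"name": "step_arm", "arguments": {"plan": [{"grip": 3.8,"tx": -0.35,"ty": -0.05,"tz": 0,"ax": 0,"ay": 0,"az": 0},{"grip": 3.8,"tx": 0,"ty": 0,"tz": 0.6,"ax": 0,"ay": 0,"az": 0},{"grip": 3.8,"tx": 0,"ty": 0,"tz": 0.6,"ax": 0,"ay": 0,"az": 0},{"grip": 3.8,"tx": 0,"ty": 0,"tz": 0.3,"ax": 0,"ay": 0,"az": 0},{"grip": 3.8,"tx": 0,"ty": 0,"tz": 0,"ax": 0,"ay": 0,"az": 0}]}}

```text
time: 23.1
tool_pos: [444.6, 2.2, 123.5]
tcp_rot: [-179.9, 0.1, 35.9]
ft_force: [-0.2, -0.2, -0.5]
finger_gap: 42.4
```

Call:
{"name": "step_arm", "arguments": {"plan": [{"grip": 3.8,"tx": 0,"ty": 0,"tz": 0.2,"ax": 0,"ay": 0,"az": 0},{"grip": 3.8,"tx": 0,"ty": 0,"tz": 0.2,"ax": 0,"ay": 0,"az": 0}]}}

```text
time: 23.27
tool_pos: [445.6, 2.2, 120.8]
tcp_rot: [180.0, -0.0, 35.9]
ft_force: [0.3, 0.1, 0.2]
finger_gap: 42.8
```

Call:
{"name": "step_arm", "arguments": {"plan": [{"grip": 3.8,"tx": 0,"ty": 0,"tz": 0.2,"ax": 0,"ay": 0,"az": 0},{"grip": 3.8,"tx": 0,"ty": 0,"tz": 0.2,"ax": 0,"ay": 0,"az": 0}]}}

```text
time: 23.43
tool_pos: [445.6, 2.2, 116.8]
tcp_rot: [180.0, -0.0, 35.9]
ft_force: [0.2, -0.2, -0.1]
finger_gap: 42.4
```

```bash
python3 -c "
from h import *
go([446.5,1.5,99],36)
import cv2
s=snapshot('side');b=cv2.resize(s[130:200,180:250],None,fx=8,fy=8,interpolation=cv2.INTER_CUBIC)
cv2.imwrite('pics/s9.png',b[:,:,::-1])"
```

```text
t 23.43 pos [445.6   2.2 116.8] rot [180.   -0.   35.9] F [ 0.15 -0.18 -0.08] gap 42.4
shift cm [0.03 0.11 1.78]
turn [ 0.01 -0.01 -0.12]
```

View pics/s9.png

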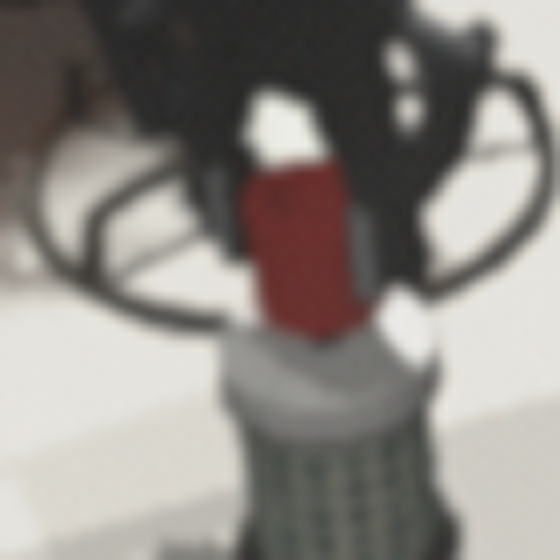

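Call:
{"name": "step_arm", "arguments": {"plan": [{"grip": 3.8,"tx": 0,"ty": 0,"tz": 0.3,"ax": 0,"ay": 0,"az": 0},{"grip": 3.8,"tx": 0,"ty": 0,"tz": 0.3,"ax": 0,"ay": 0,"az": 0},{"grip": 3.8,"tx": 0,"ty": 0,"tz": 0.3,"ax": 0,"ay": 0,"az": 0},{"grip": 3.8,"tx": 0,"ty": 0,"tz": 0.3,"ax": 0,"ay": 0,"az": 0}]}}

```text
time: 23.82
tool_pos: [445.4, 2.2, 104.5]
tcp_rot: [-180.0, 0.0, 35.9]
ft_force: [0.5, 1.1, 0.1]
finger_gap: 42.5
```

Call:
{"name": "step_arm", "arguments": {"plan": [{"grip": 3.8,"tx": 0,"ty": 0,"tz": 0.2,"ax": 0,"ay": 0,"az": 0},{"grip": 3.8,"tx": 0,"ty": 0,"tz": 0.1,"ax": 0,"ay": 0,"az": 0}]}}

```text
time: 23.98
tool_pos: [445.2, 2.2, 101.4]
tcp_rot: [-180.0, 0.0, 35.9]
ft_force: [-0.1, -0.4, -0.8]
finger_gap: 42.8
```

Call:
{"name": "step_arm", "arguments": {"plan": [{"grip": 3.8,"tx": 0,"ty": 0,"tz": 0.08,"ax": 0,"ay": 0,"az": 0}]}}

```text
time: 24.07
tool_pos: [445.4, 2.2, 100.9]
tcp_rot: [-180.0, 0.0, 35.9]
ft_force: [-0.1, -0.0, -0.6]
finger_gap: 42.3
```

Call:
{"name": "step_arm", "arguments": {"plan": [{"grip": 3.8,"tx": 0,"ty": 0,"tz": 0.08,"ax": 0,"ay": 0,"az": 0}]}}

```text
time: 24.15
tool_pos: [445.5, 2.1, 100.3]
tcp_rot: [180.0, -0.0, 35.9]
ft_force: [0.3, -0.1, -0.2]
finger_gap: 42.5
```

Call:
{"name": "step_arm", "arguments": {"plan": [{"grip": 3.8,"tx": 0,"ty": 0,"tz": 0.05,"ax": 0,"ay": 0,"az": 0}]}}

```text
time: 24.23
tool_pos: [445.6, 2.1, 99.8]
tcp_rot: [180.0, -0.0, 35.9]
ft_force: [-0.4, -0.1, -0.1]
finger_gap: 42.4
```

Call:
{"name": "step_arm", "arguments": {"plan": [{"grip": 3.8,"tx": 0,"ty": 0,"tz": 0.05,"ax": 0,"ay": 0,"az": 0}]}}

```text
time: 24.32
tool_pos: [445.6, 2.2, 99.6]
tcp_rot: [180.0, -0.0, 35.9]
ft_force: [-3.2, 0.4, 6.8]
finger_gap: 42.9
```

Call:
{"name": "step_arm", "arguments": {"plan": [{"grip": 3.8,"tx": 0,"ty": 0,"tz": 0.05,"ax": 0,"ay": 0,"az": 0}]}}

```text
time: 24.4
tool_pos: [445.7, 2.2, 99.6]
tcp_rot: [180.0, -0.0, 35.9]
ft_force: [-6.2, 0.6, 10.1]
finger_gap: 42.4
```

Call:
{"name": "step_arm", "arguments": {"plan": [{"grip": 3.8,"tx": 0,"ty": 0,"tz": 0.05,"ax": 0,"ay": 0,"az": 0}]}}

```text
time: 24.48
tool_pos: [445.7, 2.2, 99.5]
tcp_rot: [180.0, -0.0, 35.9]
ft_force: [-8.4, 0.5, 16.7]
finger_gap: 42.5
```

Call:
{"name": "step_arm", "arguments": {"plan": [{"grip": 3.8,"tx": 0,"ty": 0,"tz": 0.05,"ax": 0,"ay": 0,"az": 0}]}}

```text
time: 24.57
tool_pos: [445.8, 2.2, 99.5]
tcp_rot: [180.0, -0.0, 35.9]
ft_force: [-10.6, 0.6, 20.1]
finger_gap: 42.6
```

Call:
{"name": "step_arm", "arguments": {"plan": [{"grip": 3.8,"tx": 0,"ty": 0,"tz": -0.16,"ax": 0,"ay": 0,"az": 0}]}}

```text
time: 24.65
tool_pos: [445.9, 2.1, 100.3]
tcp_rot: [180.0, -0.0, 35.9]
ft_force: [0.4, -0.2, 0.3]
finger_gap: 42.6
```

Call:
{"name": "step_arm", "arguments": {"plan": [{"grip": 3.8,"tx": 0,"ty": 0,"tz": 0,"ax": 0,"ay": 0,"az": 0}]}}

```text
time: 24.73
tool_pos: [446.0, 2.1, 100.0]
tcp_rot: [180.0, -0.1, 35.9]
ft_force: [0.1, 0.2, -1.0]
finger_gap: 42.7
```

Call:
{"name": "step_arm", "arguments": {"plan": [{"grip": 3.8,"tx": 0,"ty": 0,"tz": 0.03,"ax": 0,"ay": 0,"az": 0}]}}

```text
time: 24.82
tool_pos: [445.9, 2.1, 99.6]
tcp_rot: [180.0, -0.0, 35.9]
ft_force: [-2.6, 0.9, 8.9]
finger_gap: 42.4
```

```bash
python3 -c "
from h import *
fx()
import cv2
s=snapshot('side');b=cv2.resize(s[130:200,180:250],None,fx=8,fy=8,interpolation=cv2.INTER_CUBIC)
cv2.imwrite('pics/s10.png',b[:,:,::-1])"
```

```text
F tool [-1.55 -2.25 -8.89] t 24.82 pos tool [362.65 259.69 -99.16]
```

View pics/s10.png

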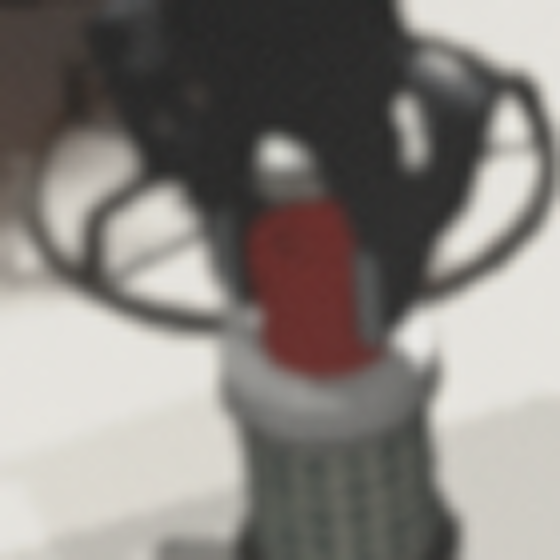

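Call:
{"name": "step_arm", "arguments": {"plan": [{"grip": 3.8,"tx": 0,"ty": 0,"tz": -0.02,"ax": 0,"ay": 0,"az": 0},{"grip": 3.8,"tx": 0,"ty": 0,"tz": 0,"ax": 0,"ay": 0,"az": 0}]}}

```text
time: 25.03
tool_pos: [445.9, 2.1, 99.7]
tcp_rot: [180.0, -0.0, 35.9]
ft_force: [-0.5, -0.2, 4.3]
finger_gap: 42.4
```

Call:
{"name": "step_arm", "arguments": {"plan": [{"grip": 4.4,"tx": 0,"ty": 0,"tz": 0,"ax": 0,"ay": 0,"az": 0},{"grip": 4.7,"tx": 0,"ty": 0,"tz": 0,"ax": 0,"ay": 0,"az": 0},{"grip": 5.2,"tx": 0,"ty": 0,"tz": 0,"ax": 0,"ay": 0,"az": 0},{"grip": 6.0,"tx": 0,"ty": 0,"tz": 0,"ax": 0,"ay": 0,"az": 0},{"grip": 6.0,"tx": 0,"ty": 0,"tz": 0,"ax": 0,"ay": 0,"az": 0}]}}

```text
time: 25.45
tool_pos: [445.3, 2.2, 99.1]
tcp_rot: [-180.0, 0.0, 35.9]
ft_force: [0.7, 0.0, 0.6]
finger_gap: 60.2
```

```bash
python3 -c "
from h import *
fx()
import cv2
s=snapshot('side');b=cv2.resize(s[130:200,180:250],None,fx=8,fy=8,interpolation=cv2.INTER_CUBIC)
cv2.imwrite('pics/s11.png',b[:,:,::-1])"
```

```text
F tool [ 0.58  0.37 -0.59] t 25.45 pos tool [362.08 259.17 -99.26]
```

View pics/s11.png

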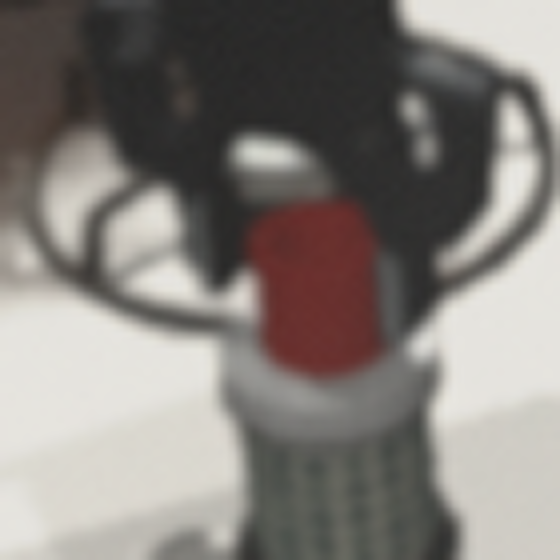

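Call:
{"name": "step_arm", "arguments": {"plan": [{"grip": 6.8,"tx": 0,"ty": 0,"tz": 0,"ax": 0,"ay": 0,"az": 0},{"grip": 6.8,"tx": 0,"ty": 0,"tz": -0.5,"ax": 0,"ay": 0,"az": 0},{"grip": 6.8,"tx": 0,"ty": 0,"tz": -1,"ax": 0,"ay": 0,"az": 0},{"grip": 6.8,"tx": 0,"ty": 0,"tz": -2,"ax": 0,"ay": 0,"az": 0},{"grip": 6.8,"tx": 0,"ty": 0,"tz": -3,"ax": 0,"ay": 0,"az": 0},{"grip": 6.8,"tx": 0,"ty": 0,"tz": -3,"ax": 0,"ay": 0,"az": 0},{"grip": 6.8,"tx": 0,"ty": 0,"tz": -3,"ax": 0,"ay": 0,"az": 0}]}}

```text
time: 26.08
tool_pos: [445.3, 2.2, 226.6]
tcp_rot: [180.0, -0.0, 35.9]
ft_force: [0.3, -0.7, -0.3]
finger_gap: 67.9
```

```bash
python3 -c "
from h import *
go([300,350,225])"
```

```text
t 26.08 pos [445.3   2.2 226.6] rot [180.   -0.   35.9] F [ 0.29 -0.71 -0.32] gap 67.9
shift cm [  8.61 -36.7    0.15]
```

Call:
{"name": "step_arm", "arguments": {"plan": [{"grip": 6.8,"tx": 0.8,"ty": -3.6,"tz": 0,"ax": 0,"ay": 0,"az": 0},{"grip": 6.8,"tx": 0.8,"ty": -3.6,"tz": 0,"ax": 0,"ay": 0,"az": 0},{"grip": 6.8,"tx": 0.8,"ty": -3.6,"tz": 0,"ax": 0,"ay": 0,"az": 0},{"grip": 6.8,"tx": 0.8,"ty": -3.6,"tz": 0,"ax": 0,"ay": 0,"az": 0},{"grip": 6.8,"tx": 0.8,"ty": -3.6,"tz": 0,"ax": 0,"ay": 0,"az": 0},{"grip": 6.8,"tx": 0.8,"ty": -3.6,"tz": 0,"ax": 0,"ay": 0,"az": 0},{"grip": 6.8,"tx": 0.8,"ty": -3.6,"tz": 0,"ax": 0,"ay": 0,"az": 0},{"grip": 6.8,"tx": 0.8,"ty": -3.6,"tz": 0,"ax": 0,"ay": 0,"az": 0}]}}

```text
time: 26.75
tool_pos: [327.7, 274.7, 225.7]
tcp_rot: [180.0, -0.1, 35.9]
ft_force: [0.6, 0.5, -0.2]
finger_gap: 67.8
```

Call:
{"name": "step_arm", "arguments": {"plan": [{"grip": 6.8,"tx": 0.8,"ty": -3.6,"tz": 0,"ax": 0,"ay": 0,"az": 0},{"grip": 6.8,"tx": 0,"ty": 0,"tz": 0,"ax": 0,"ay": 0,"az": 0},{"grip": 6.8,"tx": 0,"ty": 0,"tz": 0,"ax": 0,"ay": 0,"az": 0}]}}

```text
time: 27.0
tool_pos: [313.0, 308.5, 225.2]
tcp_rot: [180.0, -0.0, 36.1]
ft_force: [-0.1, -0.6, -0.1]
finger_gap: 67.7
```

```bash
python3 -c "
from h import *
import cv2
t=snapshot('top');s=snapshot('side')
cv2.imwrite('pics/t12.png',t[:,:,::-1]);cv2.imwrite('pics/s12.png',s[:,:,::-1])
b=cv2.resize(t[190:270,140:220],None,fx=7,fy=7,interpolation=cv2.INTER_CUBIC);cv2.imwrite('pics/tz12.png',b[:,:,::-1])"
```

```text
(no output)
```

View pics/t12.png

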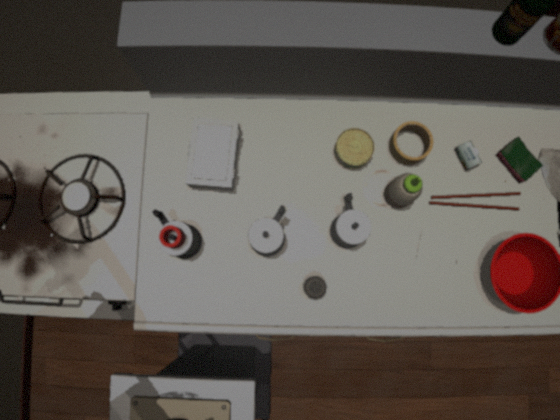

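View pics/s12.png

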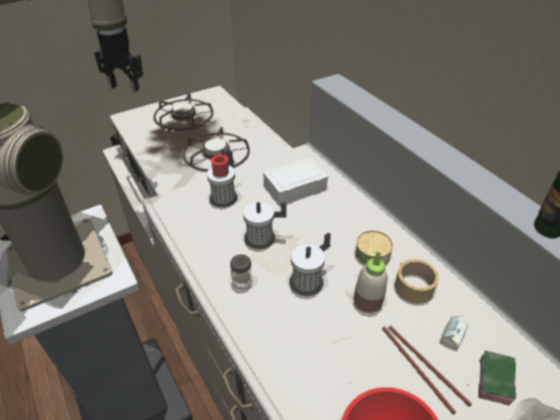

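View pics/tz12.png

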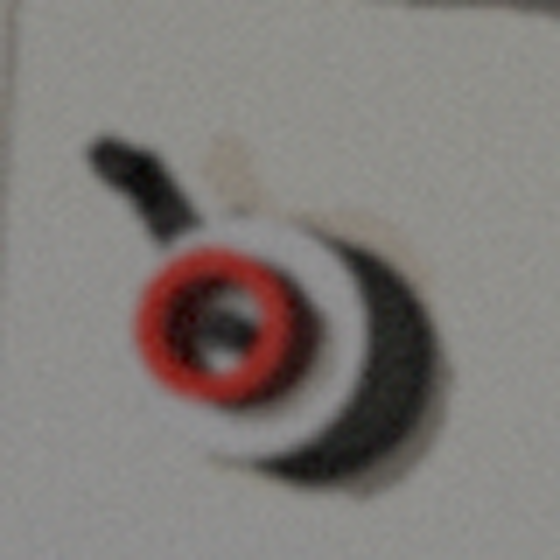

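```bash
python3 -c "
from h import *
import cv2
a=cv2.imread('pics/t0.png') if 0 else cv2.imread('pics/top0.png');b=cv2.imread('pics/t12.png')
d=cv2.GaussianBlur(cv2.absdiff(a,b),(5,5),0).max(2)
for n,(x,y,r) in dict(fish=(354,147,25),jar=(315,287,18),bottle=(405,188,25),mid=(267,234,30),right=(351,225,32)).items(): print(n,d[y-r:y+r,x-r:x+r].max())
print(hand_in())"
```

```text
fish 5
jar 6
bottle 7
mid 7
right 5
the job is handed in; nothing more can be done
None
```

I finished and handed in the job at about 27 s, but I broke the 15 N limit once while setting the sleeve down on the left lid.

- **Force limit broken:** As the sleeve touched down, I sent four small lowering steps together without checking the force between them. The downward force climbed to about 17 N and then 20 N, roughly 23 N in total with the sideways part. This lasted two readings, about 0.15 s. I backed off straight away and let go at about 4 N.
- **Left lid (loose):** It broke away at about 3 N. I turned it on until the tab had moved about 19–20 mm; the arm's travel gave 19.8 mm and the camera about 19 mm.
- **Middle lid (tight):** It gave springily at about 1 N per mm. I held it at about 9.0–10.2 N, averaging slightly under 10 N, for well over half a second. It came back afterwards.
- **Right lid (tight):** It was stiffer. I held it at about 10 N sideways, plus about 3 N of vertical rubbing, for about 0.7 s. It also came back.
- **Sleeve:** It stands flat on the left lid with the knob inside its bore, and the gripper is well clear. The left tab had not shifted after the sleeve went on.
- **Bystanders:** The fish tin, jar, bottle and the other two canisters look the same in the first and last top pictures, with only noise-level differences.

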